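# Nest the cellar dippers on their hook

### The job

Put the hook arm on the post of the draining stand with its hook out over the drip tray, turning it until its teeth drop into the slots of the seat and it is fully home. Then hang the three dippers on that one hook by their wire handles, upright, largest first, next the middle one and then the smallest, each in front of the one before and with its cup nested inside the larger cup. Leave all three hanging free, and do not disturb the bottles, glass and other things around.

Things in the scene. Friction and masses are not known exactly. Their poses are not given: they have to be found in the camera images.
- stand: Steel draining stand, fixed. Origin: post axis on the chest top; z up, -x out over the drip tray. Tray 205 x 150 mm, rim 13 mm high, from 35 mm behind to 170 mm in front of the post axis. Post 28 mm thick, with a rubber buffer ring of 56 mm diameter from 92 to 116 mm up, on which hanging cups lean.
- stand_seat (a point): Toothed seat on top of the post: centre of its flat floor, 160 mm above the chest; axes as the stand. Four blocks 7.5 mm high leave a plus-shaped slot, 10.4 mm wide, along x and y. A round spigot, 20 mm in diameter, 45 mm high, its top 12 mm tapered, stands in the centre.
- hook_arm: Loose steel hook arm, 0.34 kg, standing on its hub. Hub 33 mm in diameter, 57 mm high, with a 22 mm bore from below, 46 mm deep, and below it four teeth 8 mm wide, 8 mm long, at +x, -x, +y, -y. Origin: hub axis at the tooth ends; z up, -x along the hook. Home, its origin is at the seat's floor.
- hook_hub (a point): Grip point on the hub's axis, 44 mm above the tooth ends; axes as the arm; squeeze the hub across y. The hook is a flat bar, 14 mm wide, 6 mm thick, rising 3 degrees away from the hub; at 85 mm from the hub axis it bends up; the tip ends 102 mm out, about 18 mm above the bar.
- hook_a (a point): Point on the upper face of the hook, 34 mm from the hub axis: a good place for the top bar of the first dipper. Axes as the arm.
- hook_b (a point): Point on the upper face of the hook, 52 mm from the hub axis: a good place for the second.
- hook_c (a point): Point on the upper face of the hook, 70 mm from the hub axis: a good place for the third.
- large: The largest dipper: plain steel cup, 120 mm across the rim, 96 mm across the flat bottom, 70 mm deep, wall 2 mm, with an upright wire-loop handle at one side; 0.28 kg. Origin: centre of its underside. Axes: z up, x from the cup's axis towards the handle (handle plane at x = 59.7 mm), y across the handle.
- large_grip (a point): Grip point in the largest dipper's handle, 153 mm above its underside, midway between the two upright 5 mm wires (38 mm wide outside, 28 mm inside; squeeze them together along y), 22 mm below the middle of the top bar. Axes as the dipper: the cup is on the -x side.
- large_top (a point): Middle of the top bar of the largest dipper's handle (centre of the 5 mm wire, 175 mm above the underside). Below it the loop is open for 94 mm, down to a cross wire just above the rim.
- medium: The middle dipper: plain steel cup, 84 mm across the rim, 66 mm across the flat bottom, 56 mm deep, wall 2 mm, with an upright wire-loop handle at one side; 0.18 kg. Origin: centre of its underside. Axes: z up, x from the cup's axis towards the handle (handle plane at x = 40.6 mm), y across the handle.
- medium_grip (a point): Grip point in the middle dipper's handle, 139 mm above its underside, midway between the two upright 5 mm wires (38 mm wide outside, 28 mm inside; squeeze them together along y), 22 mm below the middle of the top bar. Axes as the dipper: the cup is on the -x side.
- medium_top (a point): Middle of the top bar of the middle dipper's handle (centre of the 5 mm wire, 161 mm above the underside). Below it the loop is open for 94 mm, down to a cross wire just above the rim.
- small: The smallest dipper: plain steel cup, 46 mm across the rim, 36 mm across the flat bottom, 44 mm deep, wall 2 mm, with an upright wire-loop handle at one side; 0.1 kg. Origin: centre of its underside. Axes: z up, x from the cup's axis towards the handle (handle plane at x = 18 mm), y across the handle.
- small_grip (a point): Grip point in the smallest dipper's handle, 127 mm above its underside, midway between the two upright 5 mm wires (38 mm wide outside, 28 mm inside; squeeze them together along y), 22 mm below the middle of the top bar. Axes as the dipper: the cup is on the -x side.
- small_top (a point): Middle of the top bar of the smallest dipper's handle (centre of the 5 mm wire, 149 mm above the underside). Below it the loop is open for 94 mm, down to a cross wire just above the rim.
- bottle_reserve: tall wine bottle at the back (a bystander; origin at its foot)
- brass_lantern: brass lantern (a bystander; origin at its foot)
- tasting_glass_1: tasting glass (a bystander; origin at its foot)
- spit_beaker: stoneware beaker (a bystander; origin at its foot)
- wing_corkscrew: wing corkscrew (a bystander; origin at its foot)
Mind the look-alikes: they are no part of the job. What is shaped like the small but red is not meant.

How it is judged (in metres and radians):
On the way, in this order (a step that is already met when the one before it is completed fails the run):
1. the hook arm is home on the post, teeth in the slots, hook over the drip tray, and let go (z of hook_hub in the frame of stand_seat between 0.04 and 0.0475 m and horizontal distance between hook_hub and stand_seat below 0.006 m and x of hook_c in the frame of stand_seat below -0.062 m and contact force between the fingers and hook_arm below 0.1 N), for 0.2 s.
2. the largest dipper hangs on the hook, let go, the arm still home (z of hook_hub in the frame of stand_seat between 0.04 and 0.0475 m and horizontal distance between hook_hub and stand_seat below 0.006 m and x of hook_c in the frame of stand_seat below -0.062 m and x of large_top in the frame of hook_hub between -0.09 and -0.018 m and y of large_top in the frame of hook_hub between -0.012 and 0.012 m and z of large_top in the frame of hook_hub between -0.01 and 0.008 m and contact force between large and hook_arm above 0.2 N and contact force between the fingers and large below 0.1 N), for 0.2 s.
3. then the middle dipper hangs in front of it with its cup inside the largest cup, let go (z of hook_hub in the frame of stand_seat between 0.04 and 0.0475 m and horizontal distance between hook_hub and stand_seat below 0.006 m and x of hook_c in the frame of stand_seat below -0.062 m and x of large_top in the frame of hook_hub between -0.09 and -0.018 m and y of large_top in the frame of hook_hub between -0.012 and 0.012 m and z of large_top in the frame of hook_hub between -0.01 and 0.008 m and contact force between each of large, medium and hook_arm above 0.2 N and x of medium_top in the frame of hook_hub between -0.09 and -0.018 m and y of medium_top in the frame of hook_hub between -0.012 and 0.012 m and z of medium_top in the frame of hook_hub between -0.01 and 0.008 m and x of medium_top in the frame of large_top below -0.004 m and z of medium in the frame of large between -0.01 and 0.035 m and horizontal distance between medium and large below 0.045 m and contact force between the fingers and medium below 0.1 N), for 0.2 s.
4. then the smallest dipper hangs in front of both with its cup inside the middle cup, let go (z of hook_hub in the frame of stand_seat between 0.04 and 0.0475 m and horizontal distance between hook_hub and stand_seat below 0.006 m and x of hook_c in the frame of stand_seat below -0.062 m and x of large_top in the frame of hook_hub between -0.09 and -0.018 m and y of large_top in the frame of hook_hub between -0.012 and 0.012 m and z of large_top in the frame of hook_hub between -0.01 and 0.008 m and contact force between each of large, medium, small and hook_arm above 0.2 N and x of medium_top in the frame of hook_hub between -0.09 and -0.018 m and y of medium_top in the frame of hook_hub between -0.012 and 0.012 m and z of medium_top in the frame of hook_hub between -0.01 and 0.008 m and x of medium_top in the frame of large_top below -0.004 m and z of medium in the frame of large between -0.01 and 0.035 m and horizontal distance between medium and large below 0.045 m and x of small_top in the frame of hook_hub between -0.09 and -0.018 m and y of small_top in the frame of hook_hub between -0.012 and 0.012 m and z of small_top in the frame of hook_hub between -0.01 and 0.008 m and x of small_top in the frame of medium_top below -0.004 m and z of small in the frame of medium between -0.01 and 0.035 m and horizontal distance between small and medium below 0.045 m and contact force between the fingers and small below 0.1 N), for 0.2 s.
At the end, for the whole second after the job is handed in: Hub within 4 mm of fully home, hook over the tray. Top bars on the hook: largest nearest the post, each next one 4 mm or more in front; each smaller cup's underside at most 35 mm above and 45 mm beside that of the cup around it; tilts under 20 degrees; all let go, moving less than 15 cm/s (z of hook_hub in the frame of stand_seat between 0.04 and 0.0475 m and horizontal distance between hook_hub and stand_seat below 0.006 m and x of hook_c in the frame of stand_seat below -0.062 m and x of large_top in the frame of hook_hub between -0.09 and -0.018 m and y of large_top in the frame of hook_hub between -0.012 and 0.012 m and z of large_top in the frame of hook_hub between -0.01 and 0.008 m and contact force between each of large, medium, small and hook_arm above 0.2 N and x of medium_top in the frame of hook_hub between -0.09 and -0.018 m and y of medium_top in the frame of hook_hub between -0.012 and 0.012 m and z of medium_top in the frame of hook_hub between -0.01 and 0.008 m and x of medium_top in the frame of large_top below -0.004 m and z of medium in the frame of large between -0.01 and 0.035 m and horizontal distance between medium and large below 0.045 m and x of small_top in the frame of hook_hub between -0.09 and -0.018 m and y of small_top in the frame of hook_hub between -0.012 and 0.012 m and z of small_top in the frame of hook_hub between -0.01 and 0.008 m and x of small_top in the frame of medium_top below -0.004 m and z of small in the frame of medium between -0.01 and 0.035 m and horizontal distance between small and medium below 0.045 m and angle between each of large, medium, small's own z axis and vertical below 0.35 rad and linear speed of each of large, medium, small, hook_arm below 0.15 m/s); the robot touches nothing.
It fails at once if the tall wine bottle at the back is pushed more than 3 cm or tipped (distance of bottle_reserve from where it was at the start of the episode above 0.03 m or angle between bottle_reserve's own z axis and vertical above 0.35 rad).
It fails at once if the brass lantern is pushed more than 3 cm or tipped (distance of brass_lantern from where it was at the start of the episode above 0.03 m or angle between brass_lantern's own z axis and vertical above 0.35 rad).
It fails at once if the tasting glass is pushed more than 3 cm or tipped (distance of tasting_glass_1 from where it was at the start of the episode above 0.03 m or angle between tasting_glass_1's own z axis and vertical above 0.35 rad).
It fails at once if the stoneware beaker is pushed more than 3 cm or tipped (distance of spit_beaker from where it was at the start of the episode above 0.03 m or angle between spit_beaker's own z axis and vertical above 0.35 rad).
It fails at once if the wing corkscrew is pushed more than 3 cm or tipped (distance of wing_corkscrew from where it was at the start of the episode above 0.03 m or angle between wing_corkscrew's own z axis and vertical above 0.35 rad).
It also fails if it takes over 72 s, if anything falls off the work surface, if the arm or the gripper's body presses on something with over 40 N, if the wrist force passes 120 N, or if a joint passes its speed limit or range.

### The arm

A 6-joint arm with a two-finger parallel gripper is mounted at the origin on a cart in front of the work surface, level with it; the furniture and walls round the work are solid. World frame = base frame: x ahead of the robot, y to its left, z up, the work surface at z = 0. Lengths are in m, angles in degrees, forces in N, time in s.
With the tool pointing down it reaches from about 0.4 to 0.825 m from the base axis. Payload 7 kg.
Tool frame: the origin (TCP) lies at the very end of the fingers, on their centre line; the grasp point (between the pads) lies 19 mm behind it (r.hold_point_z is the distance from the TCP to the grasp point, in m); z points along the fingers, y is the direction in which the jaws open and shut (so a half turn about z gives the same grasp; the last joint's range is limited). The gripper opens to 88 mm and grips with 3 to 60 N. Pads are 19 mm wide; open, the fingers measure 130 mm over their backs; the gripper's body (78 mm by 193 mm) begins 47 mm behind the grasp point.
Start: joints at [-50.3, 20.546, 0.682, 0, -70.136, -16.507], TCP at [0.266, -0.62, 0.227] pointing down, gripper open.
Joint ranges: [-176.03, 176.03], [-82.01, 121.73], [-58.28, 71.71], [-173.87, 95.51], [-174.79, -0.11], [-173.66, 173.66]. Speed limits (degrees/s): [136.94, 136.94, 172.46, 180, 180, 180].

### API

Orientations are given as [roll, pitch, yaw] about the fixed x, y, z axes, in that order (R = Rz(yaw) Ry(pitch) Rx(roll)).
In Python, from plant import r gives the robot as it stands. The module is installed in compiled form; this text tells all that it offers.
- The arm moves only by the shell command python3 -m inch 'ROWS' [FORCE]. ROWS is text: rows parted by semicolons, each of 7 numbers parted by spaces: the shift along the tool's x, y, z in m, then the turn, a rotation vector about the tool's x, y, z in rad, then the opening, from 0 (shut) to 1 (fully open). In form: tx ty tz ax ay az jaw; .... A call has 1 to 20 rows; each row shifts and turns the commanded pose from where the row before left it, along the tool's axes as they then stand; what a row does not reach is not made up. A row lasts 1/12 s, in which the tool goes at most 41.7 mm and 7.16 degrees, less where a joint would pass 70% of its speed; a pose out of reach is approached as far as the arm can. A call with a gripper value outside its range is refused whole. The fingers move at their own pace and stop on an object; FORCE is the grip in N (left out, the last holds). Time passes only in rows, so rows that do not move let the fingers close. It gives the time, the measured TCP pose, the force and the opening at its end, in the units of the state.
- r.get_state(): the state, without advancing time (a new reading comes with each control period).
- r.capture(name): name is "side" or "top"; returns the picture (480x640x3 uint8, red, green, blue); there is no depth.
- r.camera_params(name): a dict with "vfov" (degrees; the focal length in pixels is half the picture's height over the tangent of half this angle, whatever the lens; pixels are square), "cx", "cy" (the principal point, pixels), "R" (3x3) and "t" (3): a world point X has camera coordinates R X + t. Camera axes: x right, y down, z forward; pixel columns grow to the right and rows downward; lengths in m; the calibration is good to about 2 mm. A picture is of the moment at which its call begins. camera_params takes no time and is no camera call.
- r.close_job(): hands the job in, once; it reports no verdict.
Trained networks look in the newest picture that a camera, given by its name, has taken for a name from the list of things; names that differ only in an ending like _2 or _b are one class to them, and where a whole thing is asked for, a point or a joint stands for the part that bears it (a point fixed in the world has none). Each returns a list of dicts, best first, with "p" (0 to 1); they miss things now and then, are a little off and sometimes report something else, mostly with a low value. They report only what shows in the picture. A call takes as long as a camera call. They do not tell look-alikes from the thing itself.
- r.recognise(target, camera): "xy" ([column, row] in pixels, amid what is visible of it).
The state is a dict: "time_s": time; "joints": joint angles; "qd": joint speeds; "joint_torque": joint torques, N m; "tcp_pos": TCP position; "eef_rot": TCP orientation; "contact_force": force on the tool from outside, world axes, zero at the start; "moment": the same for the moment, N m; "gripper_width": finger opening in m.
Only numpy, scipy, OpenCV 4.12 (cv2) and the standard library are available. Lean on these libraries where they do the work, as an engineer would, in place of code of your own. Each camera call takes 0.05 s, during which the arm holds its last target.

## Working session

There is one attempt and no reset: what is moved stays moved. The work goes in short steps, Python scripts to look and compute and a shell command to move; the robot and the scene stay as the last step left them, time stands still between calls to the robot, and variables do not carry over. Pictures are saved under pics/ and viewed, and the job is handed in when it is done.

```bash
mkdir -p pics; ls; cat > h.py <<'E'
import numpy as np, cv2
from plant import r
from scipy.spatial.transform import Rotation as Ro
def cam(n):
    p=r.camera_params(n); f=240/np.tan(np.radians(p['vfov'])/2)
    return f,p['cx'],p['cy'],np.array(p['R']),np.array(p['t'])
def proj(n,X):
    f,cx,cy,R,t=cam(n); c=(R@np.atleast_2d(X).T).T+t
    return np.c_[f*c[:,0]/c[:,2]+cx,f*c[:,1]/c[:,2]+cy]
def ray(n,uv):
    f,cx,cy,R,t=cam(n); d=R.T@np.array([(uv[0]-cx)/f,(uv[1]-cy)/f,1]); return -R.T@t,d/np.linalg.norm(d)
def atz(n,uv,z):
    o,d=ray(n,uv); return o+d*(z-o[2])/d[2]
def tri(a,ua,b,ub):
    o1,d1=ray(a,ua);o2,d2=ray(b,ub)
    s=np.linalg.lstsq(np.c_[d1,-d2],o2-o1,rcond=None)[0]
    p,q=o1+s[0]*d1,o2+s[1]*d2
    return (p+q)/2,np.linalg.norm(p-q)
def snap(n,name):
    im=r.capture(n); cv2.imwrite('pics/'+name+'.png',im[:,:,::-1]); return im
E
python3 - <<'E'
from h import *
for n in('side','top'):
    snap(n,n+'0'); p=r.camera_params(n); print(n,p['vfov'],p['cx'],p['cy']); f,_,_,R,t=cam(n); print(-R.T@t, R[2])
    for k in ['stand','stand_seat','hook_arm','large','medium','small','large_top','medium_top','small_top','hook_hub','hook_c','bottle_reserve','brass_lantern','tasting_glass_1','spit_beaker','wing_corkscrew']:
        print(k,[(np.round(d['xy']).tolist(),round(d['p'],2)) for d in r.recognise(k,n)][:4])
print(r.get_state())
E
```

```text
pics
side 54.89200715145158 318.8311224764218 243.20419180753024
[0.54642404 0.8532845  0.75567664] [ 0.01978612 -0.81692301 -0.57640724]
stand [([324.0, 276.0], 0.83)]
stand_seat [([323.0, 278.0], 0.88)]
hook_arm [([369.0, 228.0], 0.71)]
large [([313.0, 334.0], 0.83)]
medium [([391.0, 334.0], 0.74)]
small [([341.0, 407.0], 0.81), ([235.0, 319.0], 0.61)]
large_top [([314.0, 336.0], 0.78), ([273.0, 249.0], 0.37)]
medium_top [([391.0, 333.0], 0.55)]
small_top [([343.0, 407.0], 0.87), ([229.0, 318.0], 0.77)]
hook_hub [([364.0, 230.0], 0.82)]
hook_c [([368.0, 228.0], 0.77)]
bottle_reserve [([243.0, 260.0], 0.72)]
brass_lantern [([232.0, 384.0], 0.66)]
tasting_glass_1 [([365.0, 229.0], 0.31)]
spit_beaker [([273.0, 247.0], 0.6), ([367.0, 229.0], 0.4)]
wing_corkscrew [([373.0, 200.0], 0.84)]
top 52.43344864779557 319.9786223613653 237.19649944290347
[ 0.41259692 -0.0283903   1.22803234] [ 0.13623281  0.02141482 -0.99044537]
stand [([341.0, 256.0], 0.65), ([420.0, 299.0], 0.21)]
stand_seat [([336.0, 255.0], 0.93)]
hook_arm [([423.0, 303.0], 0.8)]
large [([242.0, 239.0], 0.85), ([338.0, 254.0
[... 626 characters left out ...]
 0.71), ([423.0, 300.0], 0.24)]
{'time_s': 1.7, 'joints': array([-5.03003349e+01,  2.05471106e+01,  6.82476824e-01, -2.19793927e-03,
       -7.01360363e+01, -1.65073934e+01]), 'qd': array([ 0.05059631,  0.03309033, -0.00348357,  0.08186592, -0.08880263,
       -0.0465816 ]), 'joint_torque': array([-1.45137251e-04, -5.82373345e+01,  2.93281531e+01,  7.00196877e+00,
        1.22308399e-02, -8.34856041e-05]), 'tcp_pos': array([ 0.26581846, -0.62043004,  0.22654979]), 'eef_rot': array([ 1.79998770e+02,  1.79154090e-03, -1.56808475e+02]), 'contact_force': array([-0.98143038,  0.11206681, -0.28839537]), 'moment': array([-0.01745615, -0.00438947,  0.05470595]), 'gripper_width': 0.08773090671161171}
```

View pics/side0.png

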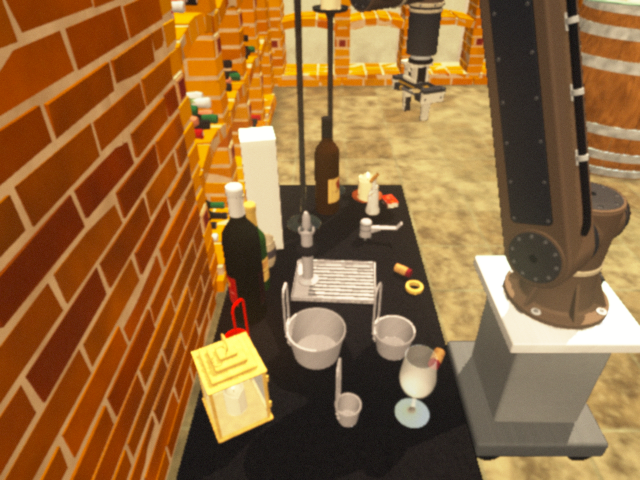

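View pics/top0.png

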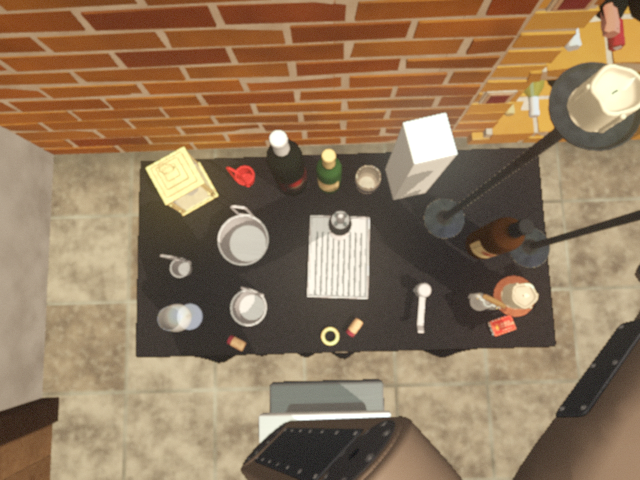

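```bash
python3 - <<'E'
import cv2,numpy as np
s=cv2.imread('pics/side0.png');t=cv2.imread('pics/top0.png')
cv2.imwrite('pics/s0z.png',cv2.resize(s[170:450,200:480],(600,600),interpolation=cv2.INTER_CUBIC)[:, :])
cv2.imwrite('pics/t0z.png',cv2.resize(t[130:370,150:470],(800,600),interpolation=cv2.INTER_CUBIC))
E
```

```text
(no output)
```

View pics/s0z.png

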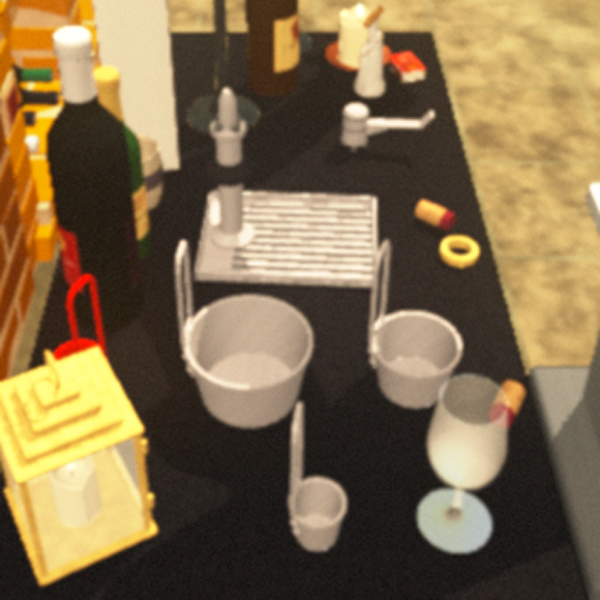

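View pics/t0z.png

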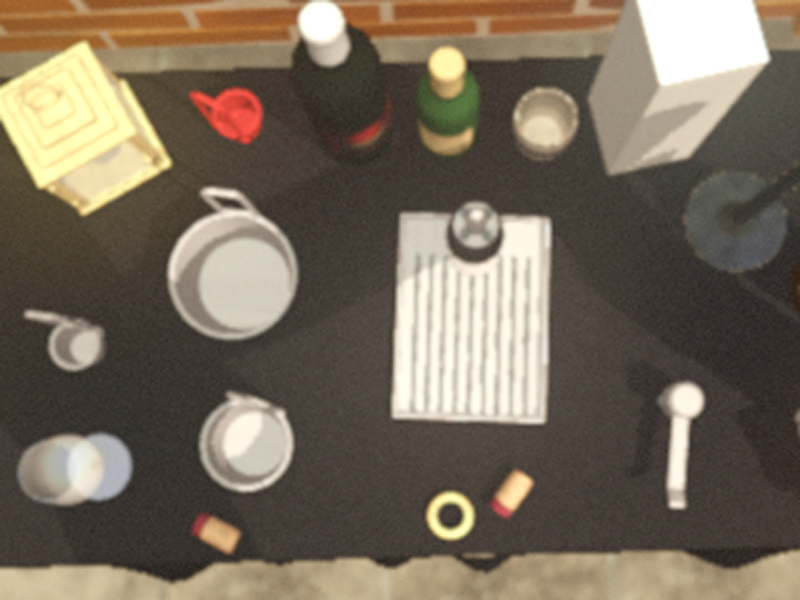

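The top view shows the stand at about (340,256), with its spigot at (340,222). The hook arm's hub is at (424,290), with its hook pointing towards the robot. The large dipper is at (243,240), the medium at (248,307) and the small at (179,267). Things that could be mistaken for the small dipper are the grey one at top (179,267) / side (347,408) and the red one at top (243,177) / side (236,310). I choose the grey one. Next I fit the poses.

```bash
cat > fit.py <<'E'
from h import *
from scipy.optimize import minimize
th=np.linspace(0,2*np.pi,49)
def circ(rr,z,c=(0,0)): return np.c_[c[0]+rr*np.cos(th),c[1]+rr*np.sin(th),np.full(49,z)]
D=dict(large=(.060,.048,.070,.0597,.175),medium=(.042,.033,.056,.0406,.161),small=(.023,.018,.044,.018,.149))
def dip(n):
    R,b,h,hx,ht=D[n]
    parts=[('hull',np.r_[circ(R,h),circ(b,0)])]
    w=.0165
    L=[[hx,-w,h],[hx,-w,ht-.006],[hx,-w+.004,ht],[hx,w-.004,ht],[hx,w,ht-.006],[hx,w,h]]
    for a,c in zip(L[:-1],L[1:]): parts.append(('line',np.array([a,c]),.005))
    parts.append(('line',np.array([[hx,-w,ht-.099],[hx,w,ht-.099]]),.005))
    return parts
def hook(zb=.040):
    c3,s3=np.cos(np.radians(3)),np.sin(np.radians(3))
    def box(xa,xb,za,zbb,hw): 
        return np.array([[x,y,z] for (x,z) in ((xa,za),(xb,zbb)) for y in(-hw,hw) for z in (z-.003,z+.003)])
    e=zb+.085*np.tan(np.radians(3))
    p=[('hull',np.r_[circ(.0165,.008),circ(.0165,.065)]),('hull',box(0,-.085,zb,e,.007)),('hull',box(-.085,-.102,e,e+.018,.007))]
    for a in range(4):
        p.append(('hull',np.r_[circ(.0,.0)*0+0][:0] if 0 else np.array([[np.cos(a*np.pi/2)*rr-np.sin(a*np.pi/2)*t,np.sin(a*np.pi/2)*rr+np.cos(a*np.pi/2)*t,z] for rr in(.011,.0165) for t in(-.004,.004) for z in(0,.008)])))
    return p
def tray():
    return [('hull',np.array([[x,y,z] for x in(.035,-.17) for y in(-.075,.075) for z in(0,.013)]))]
def xf(P,pose):
    c,s=np.cos(pose[2]),np.sin(pose[2]); return np.c_[pose[0]+c*P[:,0]-s*P[:,1],pose[1]+s*P[:,0]+c*P[:,1],P[:,2]+(pose[3] if len(pose)>3 else 0)]
SS=8
def render(cn,parts,pose,roi):
    x0,y0,x1,y1=roi; im=np.zeros(((y1-y0)*SS,(x1-x0)*SS),np.uint8)
    f,_,_,R,t=cam(cn)
    q=lambda P:(((proj(cn,P)+.5-[x0,y0])*SS-.5)*16).round().astype(np.int32)
    for p in parts:
        P=xf(p[1],pose)
        if p[0]=='hull': cv2.fillConvexPoly(im,cv2.convexHull(q(P)),255,shift=4)
        else:
            d=(R@P.mean(0)+t)[2]; a,b=q(P)
            v=(b-a).astype(float); nrm=np.array([-v[1],v[0]])/(np.linalg.norm(v)+1e-9); hw=p[2]*f/d/2*SS*16
            cv2.fillConvexPoly(im,np.array([a+nrm*hw,b+nrm*hw,b-nrm*hw,a-nrm*hw]).round().astype(np.int32),255,shift=4)
    return cv2.resize(im,(x1-x0,y1-y0),interpolation=cv2.INTER_AREA)/255.
def fit(parts,pose0,imgs,rois,lo=45,hi=100,free=3,excl={}):
    obs={}
    for cn in rois:
        x0,y0,x1,y1=rois[cn]; g=imgs[cn][y0:y1,x0:x1].astype(float)
        m=np.clip((g.min(2)-lo)/(hi-lo),0,1); obs[cn]=cv2.GaussianBlur(m,(0,0),.6)
    def cost(v,full=False):
        c=0
        for cn in rois:
            d=cv2.GaussianBlur(render(cn,parts,v,rois[cn]),(0,0),.8)-obs[cn]
            c+=np.sum(d**2)
        return c
    best=None
    for dy in(-.15,0,.15):
        s=np.array(list(pose0)); s[2]+=dy
        sim=np.vstack([s]+[s+e for e in np.diag([.006,.006,.1,.004][:len(s)])])
        rr=minimize(cost,s,method='Nelder-Mead',options=dict(initial_simplex=sim,xatol=1e-5,fatol=1e-3,maxiter=300))
        if best is None or rr.fun<best.fun: best=rr
    return best.x,best.fun,obs
def overlay(img,cn,items,roi,k):
    x0,y0,x1,y1=roi; v=cv2.resize(img[y0:y1,x0:x1,::-1],None,fx=k,fy=k,interpolation=cv2.INTER_CUBIC)
    for parts,pose in items:
        m=cv2.resize(render(cn,parts,pose,roi),None,fx=k,fy=k)
        cs,_=cv2.findContours((m>.5).astype(np.uint8),cv2.RETR_LIST,cv2.CHAIN_APPROX_NONE); cv2.drawContours(v,cs,-1,(0,0,255),1)
    return v
E
cat > f0.py <<'E'
from fit import *
ims={c:cv2.imread(f'pics/{c}0.png')[:,:,::-1] for c in('side','top')}
for c,uv in [('top',(243,240)),('top',(248,307)),('top',(179,267)),('top',(424,290)),('top',(340,222))]: print(np.round(atz(c,uv,.05),3))
E
python3 f0.py
```

```text
[0.574 0.186 0.05 ]
[0.411 0.175 0.05 ]
[0.512 0.343 0.05 ]
[ 0.439 -0.248  0.05 ]
[ 0.611 -0.053  0.05 ]
```

```bash
cat >> f0.py <<'E'
rois={'large':{'top':(214,200,274,270),'side':(275,278,352,372)},
'medium':{'top':(226,282,272,330),'side':(368,278,420,364)},
'small':{'top':(155,248,196,282),'side':(328,354,366,432)},
'hook':{'top':(408,278,440,340),'side':(355,214,406,242)},
'tray':{'top':(302,208,376,304)}}
init={'large':(.574,.186,.1),'medium':(.411,.175,.1),'small':(.512,.343,.8),'hook':(.435,-.245,0),'tray':(.61,-.05,0)}
import pickle,time
P={};out={}
for n in rois:
    parts=hook() if n=='hook' else tray() if n=='tray' else dip(n)
    x,f,obs=fit(parts,init[n],ims,rois[n]); P[n]=x; print(n,np.round(x,4),'yawdeg',round(np.degrees(x[2]),1),'cost',round(f,2))
    for c in rois[n]:
        if n!='tray':
            y,f1,_=fit(parts,x,ims,{c:rois[n][c]}); print('   ',c,np.round(y,4),round(f1,2))
    out[n]=[cv2.resize(overlay(ims[c],c,[(parts,x)],rois[n][c],6),(200,300)) for c in rois[n]]
pickle.dump(P,open('P0.pkl','wb'))
fl=[t for n in out for t in out[n]]+[np.zeros((300,200,3),np.uint8)]*3
cv2.imwrite('pics/ov0.png',np.vstack([np.hstack(fl[:4]),np.hstack(fl[4:8])]));cv2.imwrite('pics/ov1.png',fl[8])
E
python3 f0.py
```

```text
[0.574 0.186 0.05 ]
[0.411 0.175 0.05 ]
[0.512 0.343 0.05 ]
[ 0.439 -0.248  0.05 ]
[ 0.611 -0.053  0.05 ]Traceback (most recent call last):
  File "f0.py", line 14, in <module>
    x,f,obs=fit(parts,init[n],ims,rois[n]); P[n]=x; print(n,np.round(x,4),'yawdeg',round(np.degrees(x[2]),1),'cost',round(f,2))
            ~~~^^^^^^^^^^^^^^^^^^^^^^^^^^^
  File "fit.py", line 55, in fit
    rr=minimize(cost,s,method='Nelder-Mead',options=dict(initial_simplex=sim,xatol=1e-5,fatol=1e-3,maxiter=300))
    res = _minimize_neldermead(fun, x0, args, callback, bounds=bounds,
                               **options)
    fsim[j] = func(sim[j])
              ~~~~^^^^^^^^
    fx = function(np.copy(x), *(wrapper_args + args))
  File "fit.py", line 48, in cost
    d=cv2.GaussianBlur(render(cn,parts,v,rois[cn]),(0,0),.8)-obs[cn]
                       ~~~~~~^^^^^^^^^^^^^^^^^^^^^
  File "fit.py", line 36, in render
    d=(R@P.mean(0)+t)[2]; a,b=q(P)
                              ~^^^
  File "fit.py", line 31, in <lambda>
    q=lambda P:(((proj(cn,P)+.5-[x0,y0])*SS-.5)*16).round().astype(np.int32)
                  ~~~~^^^^^^
  File "h.py", line 8, in proj
    f,cx,cy,R,t=cam(n); c=(R@np.atleast_2d(X).T).T+t
                ~~~^^^
  File "h.py", line 5, in cam
    p=r.camera_params(n); f=240/np.tan(np.radians(p['vfov'])/2)
ValueError: time passes only in moves, steps and waits
```

Camera params need caching.

```bash
sed -i 's/^def cam(n):/import functools\n@functools.lru_cache(None)\ndef cam(n):/' h.py; time python3 f0.py
```

```text
[0.574 0.186 0.05 ]
[0.411 0.175 0.05 ]
[0.512 0.343 0.05 ]
[ 0.439 -0.248  0.05 ]
[ 0.611 -0.053  0.05 ]
large [ 0.5721  0.1811 -0.1132] yawdeg -6.5 cost 1779.91
    top [ 0.5722  0.1832 -0.1372] 210.85
    side [ 0.5724  0.1799 -0.1101] 1557.44
medium [0.4096 0.1706 0.1019] yawdeg 5.8 cost 772.27
    top [0.4083 0.1717 0.0677] 144.66
    side [0.4101 0.1702 0.1194] 622.82
small [0.5114 0.3419 1.2363] yawdeg 70.8 cost 361.07
    top [0.5116 0.3456 1.0629] 80.19
    side [0.5111 0.3411 1.2478] 267.1
hook [ 0.4396 -0.2462 -0.1537] yawdeg -8.8 cost 157.78
    top [ 0.4401 -0.2469 -0.1505] 78.77
    side [ 0.4404 -0.2387 -0.1167] 59.3
tray [ 0.5975 -0.0512 -0.0641] yawdeg -3.7 cost 427.33
real	0m3.189s
user	0m3.723s
sys	0m0.048s
```

View pics/ov0.png

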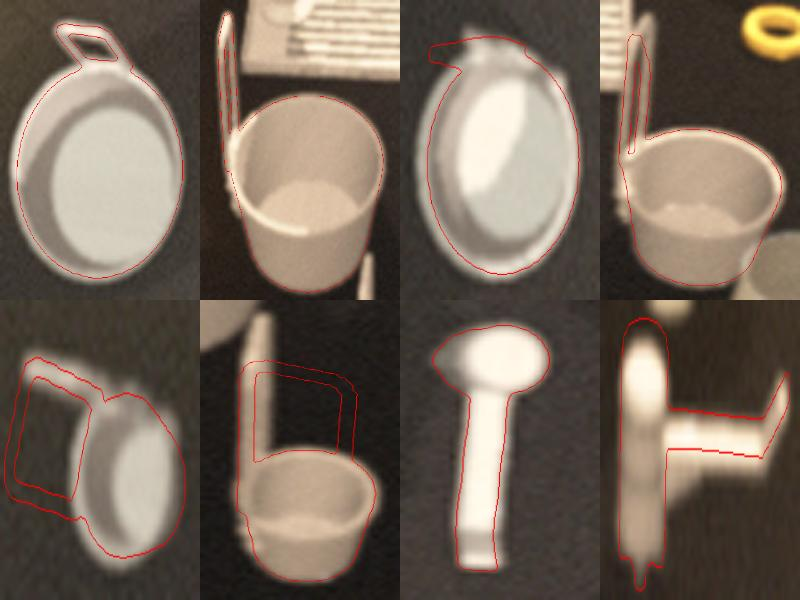

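View pics/ov1.png

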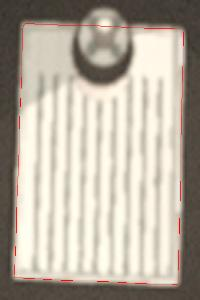

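```bash
python3 - <<'E'
import re
s=open('f0.py').read()
s=s.replace("'medium':(.411,.175,.1),'small':(.512,.343,.8)","'medium':(.411,.175,-.3),'small':(.507,.343,-.1)")
s=s.replace("(275,278,352,372)","(279,278,350,372)").replace("(368,278,420,364)","(371,280,418,362)")
open('f0.py','w').write(s)
t=open('fit.py').read()
t=t.replace("m=np.clip((g.min(2)-lo)/(hi-lo),0,1)","g=g.mean(2); bg=np.percentile(g,8); hi2=110 if cn=='top' else 90; m=np.clip((g-bg-12)/(hi2-bg-12),0,1)")
open('fit.py','w').write(t)
E
python3 f0.py
```

```text
[0.574 0.186 0.05 ]
[0.411 0.175 0.05 ]
[0.512 0.343 0.05 ]
[ 0.439 -0.248  0.05 ]
[ 0.611 -0.053  0.05 ]
large [ 0.5721  0.1817 -0.1147] yawdeg -6.6 cost 1783.49
    top [ 0.5723  0.1835 -0.1306] 152.4
    side [ 0.5723  0.1804 -0.1172] 1622.15
medium [ 0.4098  0.1718 -0.4004] yawdeg -22.9 cost 653.77
    top [ 0.4093  0.1729 -0.402 ] 99.28
    side [ 0.4103  0.1713 -0.4045] 550.17
small [ 0.5122  0.3429 -0.2019] yawdeg -11.6 cost 195.55
    top [ 0.5126  0.3458 -0.1052] 29.57
    side [ 0.5122  0.3414 -0.2153] 142.98
hook [ 0.4399 -0.2464 -0.1535] yawdeg -8.8 cost 133.49
    top [ 0.4404 -0.2471 -0.1541] 35.02
    side [ 0.4404 -0.24   -0.1388] 82.15
tray [ 0.5978 -0.0511 -0.0635] yawdeg -3.6 cost 272.18
```

View pics/ov0.png

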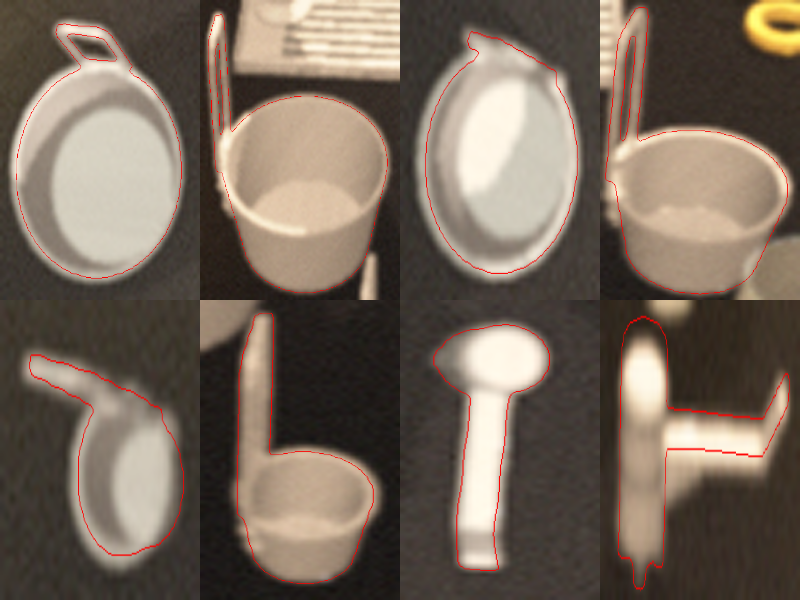

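```bash
cat > f1.py <<'E'
from fit import *
import pickle
ims={c:cv2.imread(f'pics/{c}0.png')[:,:,::-1] for c in('side','top')}
rois={'top':(408,278,440,340),'side':(355,214,406,242)}
x0=np.array([.4399,-.2464,-.1535])
import fit as F
best=[]
for zb in np.arange(.030,.046,.002):
  for ht in (.057,.061,.065):
    p=hook(zb); p[0]=('hull',np.r_[circ(.0165,.008),circ(.0165,ht)])
    x,f,_=fit(p,x0,ims,rois); best.append((round(f,1),round(zb,3),ht,np.round(x,4)))
best.sort(key=lambda t:t[0])
for b in best[:6]: print(b)
p=hook(best[0][1]); p[0]=('hull',np.r_[circ(.0165,.008),circ(.0165,best[0][2])])
a=[cv2.resize(overlay(ims[c],c,[(p,best[0][3])],rois[c],8),None,fx=1,fy=1) for c in rois]
st=(.5978,-.0511,-.0635)
sp=[('hull',np.r_[circ(.010,.16),circ(.010,.193),circ(.006,.205)]),('hull',np.r_[circ(.017,.16),circ(.017,.1675)])]
tray_=tray()
b=[overlay(ims[c],c,[(sp,st),(tray_,st)],rr,8) for c,rr in (('top',(320,200,362,240)),('side',(284,205,330,280)))]
H=600
cv2.imwrite('pics/ov2.png',np.hstack([cv2.resize(i,(200,600)) if k!=1 else cv2.resize(i,(200,600)) for k,i in enumerate([a[0],b[1]])]+[cv2.resize(np.vstack([cv2.resize(a[1],(400,300)),cv2.resize(b[0],(400,300))]),(400,600))]))
E
python3 f1.py
```

```text
(np.float64(114.9), np.float64(0.034), 0.061, array([ 0.4398, -0.2474, -0.1384]))
(np.float64(114.9), np.float64(0.036), 0.061, array([ 0.44  , -0.2471, -0.144 ]))
(np.float64(117.3), np.float64(0.034), 0.057, array([ 0.44  , -0.2481, -0.1508]))
(np.float64(118.0), np.float64(0.036), 0.057, array([ 0.4399, -0.248 , -0.1565]))
(np.float64(119.1), np.float64(0.032), 0.061, array([ 0.4402, -0.2473, -0.1326]))
(np.float64(119.1), np.float64(0.036), 0.065, array([ 0.44  , -0.2469, -0.1433]))
```

View pics/ov2.png

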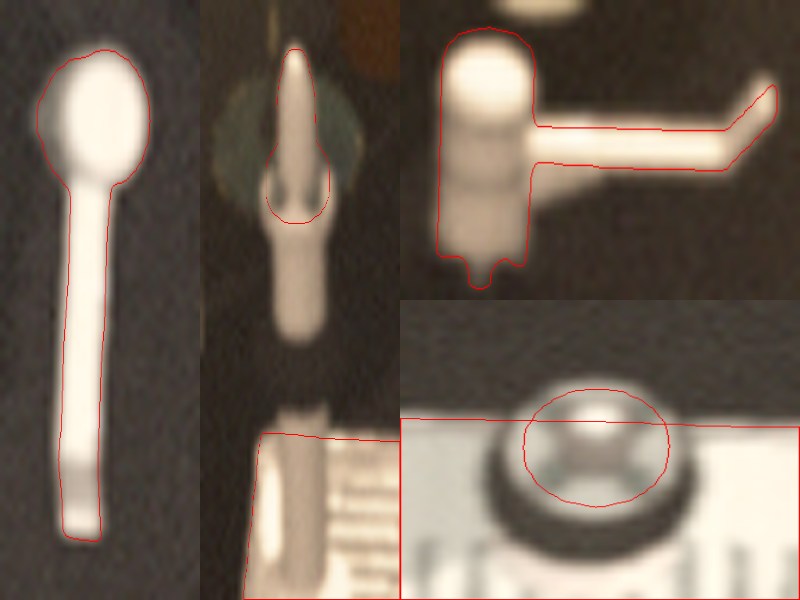

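```bash
python3 - <<'E'
from h import *
for n,uv in dict(cork=(478,303),candle=(518,296),pole1=(445,218),pole2=(527,248),bottle_blk=(292,188),bottle_grn=(328,188),beaker=(367,185),glass=(192,317),box=(400,190),red=(244,177),lan=(190,200)).items(): print(n,np.round(atz('top',uv,0.0),3)[:2])
for n,a,b in [('blkbottle_top',(279,139),(234,189)),('lantern top',(176,169),(222,345)),('red top',(231,168),(231,285)),('cork',(474,300),(373,187)),('glass',(173,318),(420,365))]: print(n,np.round(tri('top',a,'side',b)[0],3),tri('top',a,'side',b)[1].round(4))
E
python3 -m inch '0 0 -.008 0 0 .111 1;0 0 -.008 0 0 .111 1;0 0 -.008 0 0 .111 1;0 0 -.008 0 0 .111 1;0 0 -.008 0 0 .111 1;-.0083 .0282 0 0 0 0 1;-.0083 .0282 0 0 0 0 1;-.0083 .0282 0 0 0 0 1;-.0083 .0282 0 0 0 0 1;-.0083 .0282 0 0 0 0 1;-.0083 .0282 0 0 0 0 1;-.0083 .0282 0 0 0 0 1;-.0083 .0282 0 0 0 0 1;-.0083 .0282 0 0 0 0 1;-.0083 .0282 0 0 0 0 1;-.0083 .0282 0 0 0 0 1;-.0083 .0282 0 0 0 0 1;-.0083 .0282 0 0 0 0 1;-.0083 .0282 0 0 0 0 1'
```

```text
cork [ 0.405 -0.389]
candle [ 0.419 -0.488]
pole1 [ 0.621 -0.321]
pole2 [ 0.538 -0.52 ]
bottle_blk [0.712 0.067]
bottle_grn [ 0.709 -0.026]
beaker [ 0.713 -0.127]
glass [0.39  0.324]
box [ 0.697 -0.211]
red [0.745 0.191]
lan [0.689 0.332]
blkbottle_top [0.729 0.064 0.328] 0.0012
lantern top [0.725 0.316 0.166] 0.002
red top [0.723 0.187 0.187] 0.014
cork [ 0.413 -0.349  0.108] 0.0017
glass [0.391 0.329 0.132] 0.0004
time_s: 3.28
tcp_pos: [0.4401, -0.2461, 0.2669]
eef_rot: [180.0, 0.0, 171.4]
contact_force: [-0.3, -0.5, 0.1]
gripper_width: 0.0878
```

```bash
python3 - <<'E'
from h import *
print(atz('side',(373,213),0),tri('top',(485,303),'side',(373,200)))
a=snap('side','s1');b=snap('top','t1')
x=np.hstack([cv2.resize(a[160:240,340:410],(400,457),interpolation=2),cv2.resize(b[270:350,400:470+60],(650,400),interpolation=2)[:,:400][:400].repeat(1,0) if 0 else cv2.resize(b[270:340,460:530],(400,457),interpolation=2)])
cv2.imwrite('pics/z1.png',x[:,:,::-1])
E
```

```text
[ 0.40581673 -0.38009528  0.        ] (array([ 0.40563808, -0.3943025 ,  0.03825613]), np.float64(0.0021423064447226308))
```

View pics/z1.png

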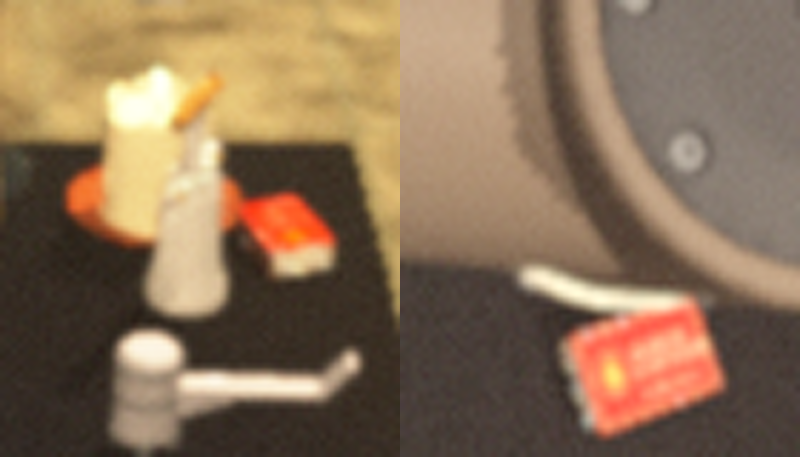

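View pics/t1.png

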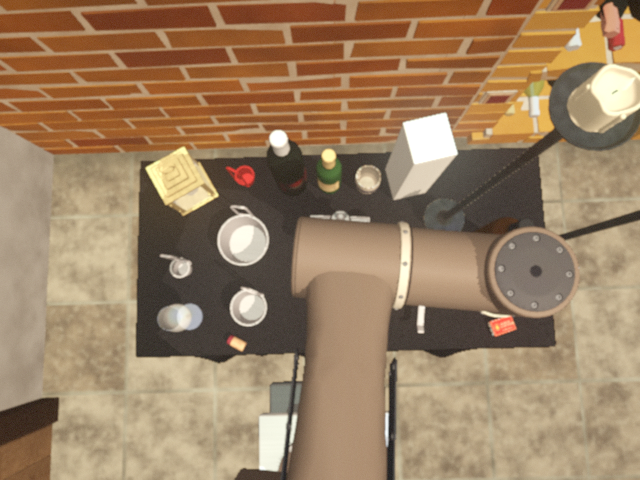

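The side crop shows the corkscrew at (373,200), standing at about (0.405,-0.39). That is about 30 mm clear of the gripper body. I go down and grip the hub.

```bash
python3 -m inch '0 0 .02 0 0 0 1;0 0 .02 0 0 0 1;0 0 .02 0 0 0 1;0 0 .02 0 0 0 1;0 0 .02 0 0 0 1;0 0 .02 0 0 0 1;0 0 .02 0 0 0 1;0 0 .02 0 0 0 1;0 0 .02 0 0 0 1;0 0 .02 0 0 0 1;0 0 .02 0 0 0 1;0 0 .012 0 0 0 1;0 0 .01 0 0 0 1;0 0 0 0 0 0 1' 40; python3 - <<'E'
from h import *
a=snap('side','s2')
cv2.imwrite('pics/z2.png',cv2.resize(a[180:260,320:420],(800,600),interpolation=2)[:,:,::-1])
E
```

```text
time_s: 4.55
tcp_pos: [0.4386, -0.2475, 0.0228]
eef_rot: [180.0, -0.2, 171.4]
contact_force: [0.4, -0.8, 0.6]
gripper_width: 0.0877
```

View pics/z2.png

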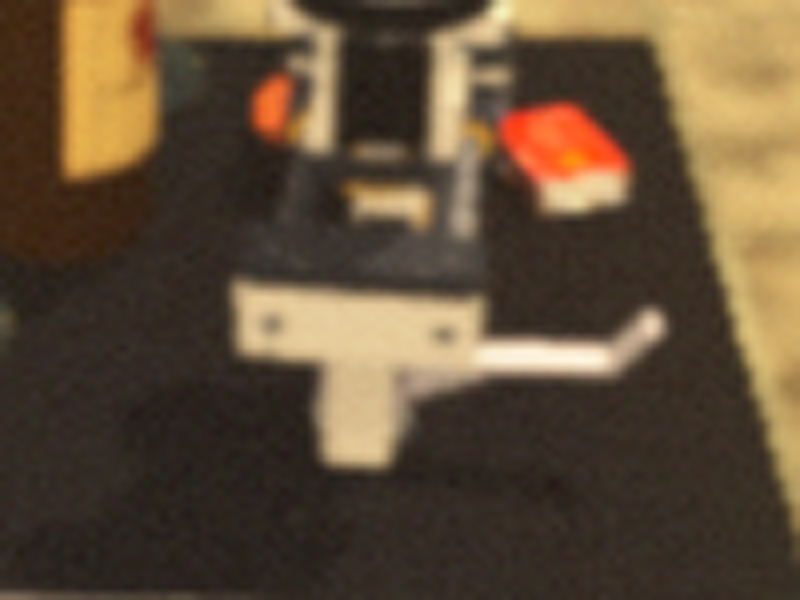

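The fingers straddle the hub, and the pad is centred on it at about (365,226) in the side view. I close and lift.

```bash
python3 -m inch '0 0 0 0 0 0 0;0 0 0 0 0 0 0;0 0 0 0 0 0 0;0 0 0 0 0 0 0;0 0 0 0 0 0 0;0 0 0 0 0 0 0;0 0 0 0 0 0 0;0 0 0 0 0 0 0' 40; python3 -m inch '0 0 -.01 0 0 0 0;0 0 -.02 0 0 0 0;0 0 -.02 0 0 0 0;0 0 -.02 0 0 0 0;0 0 -.02 0 0 0 0;0 0 -.02 0 0 0 0;0 0 -.02 0 0 0 0;0 0 -.02 0 0 0 0;0 0 -.02 0 0 0 0;0 0 -.02 0 0 0 0;0 0 -.02 0 0 0 0;0 0 -.02 0 0 0 0;0 0 -.01 0 0 0 0;0 0 0 0 0 0 0'; python3 - <<'E'
from h import *
a=snap('side','s3')
cv2.imwrite('pics/z3.png',cv2.resize(a[120:240,300:440],(700,600),interpolation=2)[:,:,::-1])
E
```

```text
time_s: 5.27
tcp_pos: [0.4398, -0.2475, 0.0246]
eef_rot: [-180.0, 0.0, 171.4]
contact_force: [0.7, 0.1, 0.4]
gripper_width: 0.0398
time_s: 6.43
tcp_pos: [0.4405, -0.2477, 0.267]
eef_rot: [-180.0, 0.2, 171.4]
contact_force: [0.5, 0.5, -2.8]
gripper_width: 0.0313
```

View pics/z3.png

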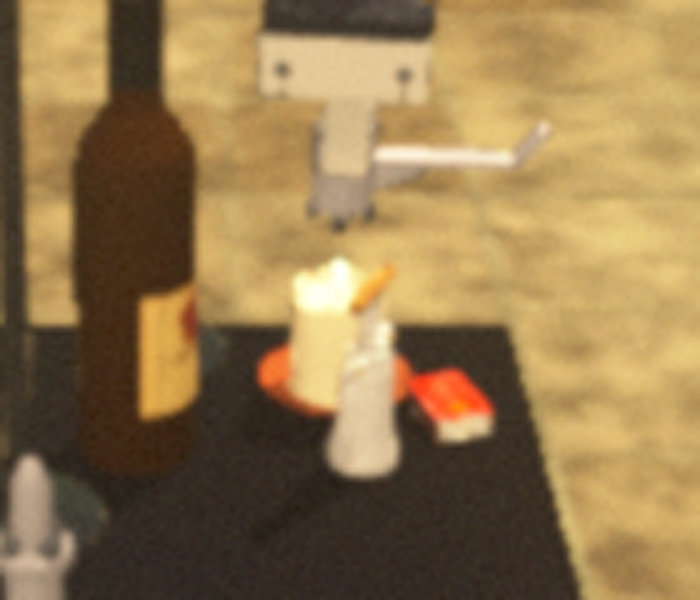

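The hub slipped down in the fingers: I lifted before they had fully closed (the opening was still 39.8 mm). I set it back down and regrip with a longer close.

```bash
python3 -m inch '0 0 .01 0 0 0 0;0 0 .02 0 0 0 0;0 0 .02 0 0 0 0;0 0 .02 0 0 0 0;0 0 .02 0 0 0 0;0 0 .02 0 0 0 0;0 0 .02 0 0 0 0;0 0 .02 0 0 0 0;0 0 .015 0 0 0 0;0 0 .01 0 0 0 0;0 0 .01 0 0 0 0;0 0 .005 0 0 0 0;0 0 0 0 0 0 0'; python3 - <<'E'
from h import *
a=snap('side','s4')
cv2.imwrite('pics/z4.png',cv2.resize(a[150:270,300:440],(700,600),interpolation=2)[:,:,::-1])
E
```

```text
time_s: 7.57
tcp_pos: [0.4389, -0.2473, 0.0731]
eef_rot: [180.0, -0.1, 171.4]
contact_force: [-0.2, -0.1, -3.2]
gripper_width: 0.0311
```

View pics/z4.png

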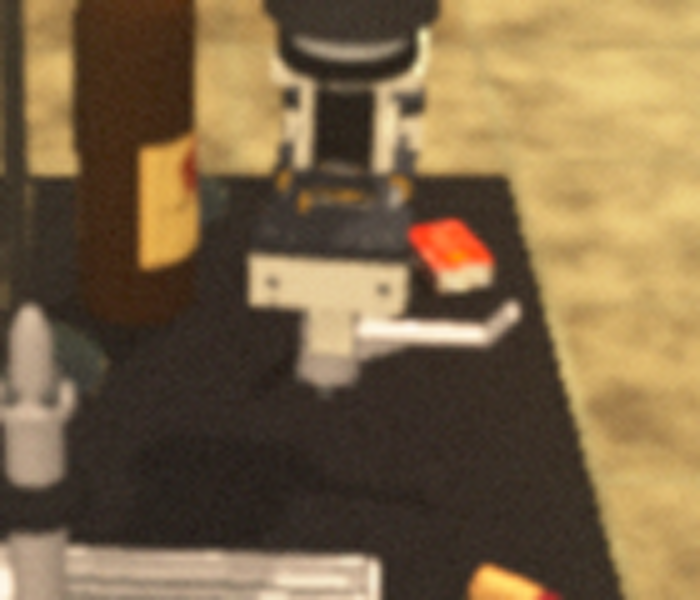

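```bash
for i in 1 2 3 4 5; do echo; done; python3 -m inch '0 0 .005 0 0 0 0;0 0 .005 0 0 0 0;0 0 0 0 0 0 0'; python3 -m inch '0 0 .004 0 0 0 0;0 0 0 0 0 0 0';python3 -m inch '0 0 .004 0 0 0 0;0 0 0 0 0 0 0'
```

```text
time_s: 7.87
tcp_pos: [0.4395, -0.2473, 0.0641]
eef_rot: [180.0, -0.0, 171.4]
contact_force: [-1.1, -0.3, -3.5]
gripper_width: 0.0314
time_s: 8.03
tcp_pos: [0.4396, -0.2474, 0.0602]
eef_rot: [180.0, -0.0, 171.4]
contact_force: [0.4, -0.3, -3.7]
gripper_width: 0.0314
time_s: 8.2
tcp_pos: [0.4395, -0.2474, 0.0561]
eef_rot: [180.0, -0.0, 171.4]
contact_force: [0.4, 0.0, -3.2]
gripper_width: 0.0311
```

```bash
python3 -m inch '0 0 .004 0 0 0 0;0 0 0 0 0 0 0'; python3 -m inch '0 0 .003 0 0 0 0;0 0 0 0 0 0 0';python3 -m inch '0 0 .003 0 0 0 0;0 0 0 0 0 0 0'; python3 - <<'E'
from h import *
a=snap('side','s5')
cv2.imwrite('pics/z5.png',cv2.resize(a[150:270,300:440],(700,600),interpolation=2)[:,:,::-1])
E
```

```text
time_s: 8.37
tcp_pos: [0.4395, -0.2474, 0.052]
eef_rot: [180.0, -0.0, 171.4]
contact_force: [-0.6, -0.4, -4.3]
gripper_width: 0.0312
time_s: 8.53
tcp_pos: [0.4396, -0.2474, 0.0491]
eef_rot: [180.0, -0.0, 171.4]
contact_force: [-0.6, 0.1, -3.5]
gripper_width: 0.0313
time_s: 8.7
tcp_pos: [0.4396, -0.2474, 0.0461]
eef_rot: [180.0, -0.0, 171.4]
contact_force: [-0.7, 0.3, -4.3]
gripper_width: 0.0312
```

View pics/z5.png

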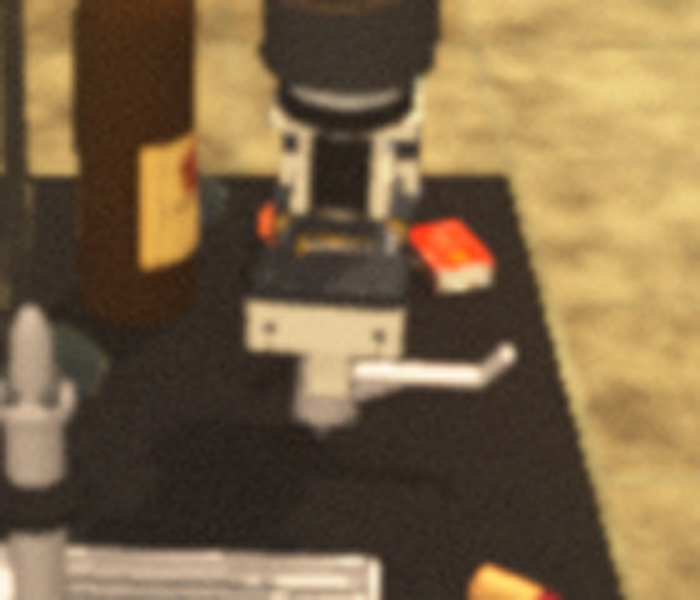

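```bash
python3 -m inch '0 0 .004 0 0 0 0;0 0 .003 0 0 0 0;0 0 0 0 0 0 0'; for k in 1; do python3 -m inch '0 0 .002 0 0 0 0;0 0 0 0 0 0 0'; python3 -m inch '0 0 .002 0 0 0 0;0 0 0 0 0 0 0'; python3 -m inch '0 0 .002 0 0 0 0;0 0 0 0 0 0 0'; done | grep -E 'pos|force'
```

```text
time_s: 9.0
tcp_pos: [0.4393, -0.2473, 0.0389]
eef_rot: [180.0, -0.1, 171.4]
contact_force: [0.4, 0.5, -3.0]
gripper_width: 0.031
tcp_pos: [0.4396, -0.2474, 0.0372]
contact_force: [-0.3, 0.5, -3.7]
tcp_pos: [0.4401, -0.2475, 0.0356]
contact_force: [-0.5, -1.1, -2.8]
tcp_pos: [0.4411, -0.2478, 0.035]
contact_force: [-1.5, 1.6, 11.4]
```

Contact came at TCP z ≈ 0.036, so the hub had slid about 11 mm. I regrip here at the proper height.

```bash
python3 -m inch '0 0 -.001 0 0 0 .5;0 0 0 0 0 0 .5;0 0 0 0 0 0 .5;0 0 0 0 0 0 .55;0 0 .005 0 0 0 .55;0 0 .005 0 0 0 .55;0 0 0 0 0 0 .55' 50; python3 -m inch '0 0 0 0 0 0 0;0 0 0 0 0 0 0;0 0 0 0 0 0 0;0 0 0 0 0 0 0;0 0 0 0 0 0 0;0 0 0 0 0 0 0;0 0 0 0 0 0 0;0 0 0 0 0 0 0' 50;python3 -m inch '0 0 -.01 0 0 0 0;0 0 -.02 0 0 0 0;0 0 -.02 0 0 0 0;0 0 -.02 0 0 0 0;0 0 -.02 0 0 0 0;0 0 -.02 0 0 0 0;0 0 -.02 0 0 0 0;0 0 -.02 0 0 0 0;0 0 -.02 0 0 0 0;0 0 -.02 0 0 0 0;0 0 -.02 0 0 0 0;0 0 -.02 0 0 0 0;0 0 -.01 0 0 0 0;0 0 0 0 0 0 0;0 0 0 0 0 0 0'; python3 - <<'E'
from h import *
a=snap('side','s6')
cv2.imwrite('pics/z6.png',cv2.resize(a[120:240,300:440],(700,600),interpolation=2)[:,:,::-1])
E
```

```text
time_s: 10.08
tcp_pos: [0.4389, -0.2473, 0.0233]
eef_rot: [180.0, -0.1, 171.4]
contact_force: [0.8, -0.4, -0.4]
gripper_width: 0.0483
time_s: 10.75
tcp_pos: [0.4398, -0.2475, 0.0246]
eef_rot: [-180.0, 0.0, 171.4]
contact_force: [1.2, -0.9, -1.0]
gripper_width: 0.0312
time_s: 12.0
tcp_pos: [0.4394, -0.2471, 0.2643]
eef_rot: [180.0, 0.0, 171.4]
contact_force: [-0.0, 0.8, -4.5]
gripper_width: 0.0311
```

View pics/z6.png

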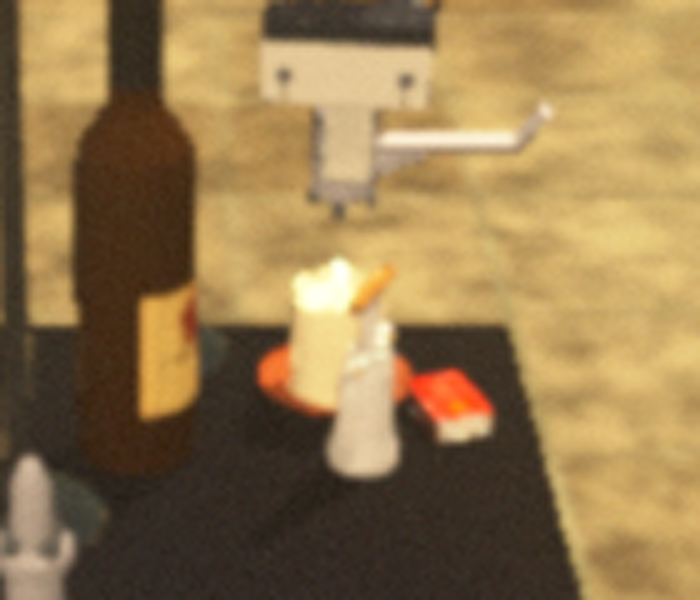

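```bash
python3 -m inch '0 0 0 0 0 -.0437 0;0 0 0 0 0 -.0436 0;-.0146 .0206 0 0 0 0 0;-.0146 .0206 0 0 0 0 0;-.0146 .0206 0 0 0 0 0;-.0146 .0206 0 0 0 0 0;-.0146 .0206 0 0 0 0 0;-.0146 .0206 0 0 0 0 0;-.0146 .0206 0 0 0 0 0;-.0146 .0206 0 0 0 0 0;-.0146 .0206 0 0 0 0 0;-.0146 .0206 0 0 0 0 0;0 0 0 0 0 0 0;0 0 0 0 0 0 0'; python3 - <<'E'
from fit import *
a=snap('side','s7');b=snap('top','t7')
s=r.get_state(); p=s['tcp_pos']; yaw=np.radians(s['eef_rot'][2]-180); print(p,s['eef_rot'])
h=hook(.0345); h[0]=('hull',np.r_[circ(.0165,.008),circ(.0165,.057)])
pose=(p[0],p[1],yaw,p[2]-.0245); st=(.5978,-.0511,-.0635)
sp=[('hull',np.r_[circ(.010,.16),circ(.010,.193),circ(.006,.205)]),('hull',np.r_[circ(.02,.16),circ(.02,.1675)])]
v=overlay(a,'side',[(h,pose),(sp,st)],(270,130,370,230),6); cv2.imwrite('pics/z7.png',v)
cv2.imwrite('pics/z7t.png',b[:,:,::-1])
E
```

```text
time_s: 13.22
tcp_pos: [0.5982, -0.0499, 0.2619]
eef_rot: [-180.0, -0.2, 176.5]
contact_force: [0.4, -0.7, -3.5]
gripper_width: 0.0312
[ 0.59757916 -0.05122477  0.26298016] [-1.79965853e+02 -1.64488887e-01  1.76401036e+02]
```

View pics/z7.png

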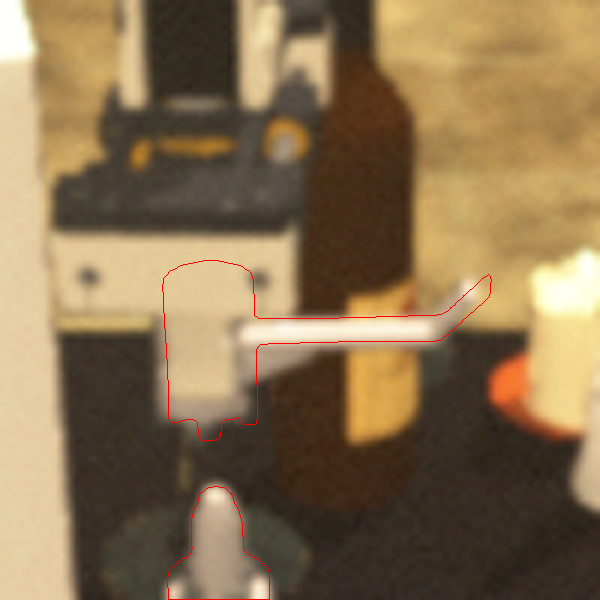

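View pics/z7t.png

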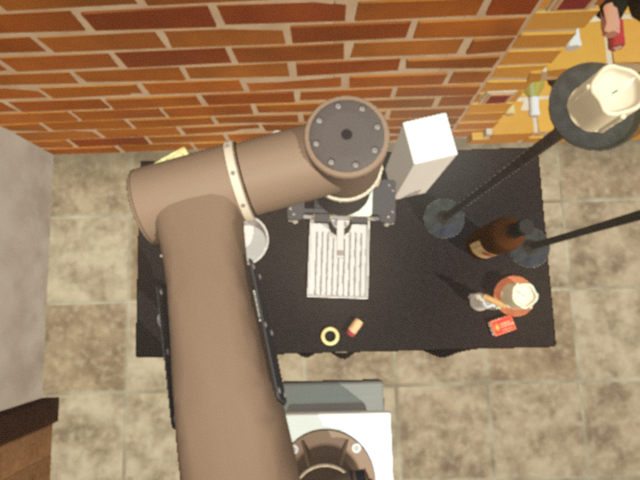

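```bash
python3 - <<'E'
from fit import *
a=cv2.imread('pics/side0.png'); 
a=cv2.imread('pics/s7.png')[:,:,::-1];b=cv2.imread('pics/t7.png')[:,:,::-1]
p=np.array([.5976,-.0512,.263]);yaw=np.radians(-3.6)
h=hook(.0345); h[0]=('hull',np.r_[circ(.0165,.008),circ(.0165,.057)])
v=overlay(b,'top',[(h,(p[0],p[1],yaw,p[2]-.0245))],(310,190,370,270),7)
w=overlay(a,'side',[(h,(p[0]+.003,p[1],yaw,p[2]-.0245))],(285,165,360,210),5)
cv2.imwrite('pics/z8.png',np.hstack([v,np.vstack([w,np.zeros((v.shape[0]-w.shape[0],w.shape[1],3),np.uint8)])]))
E
```

```text
(no output)
```

View pics/z8.png

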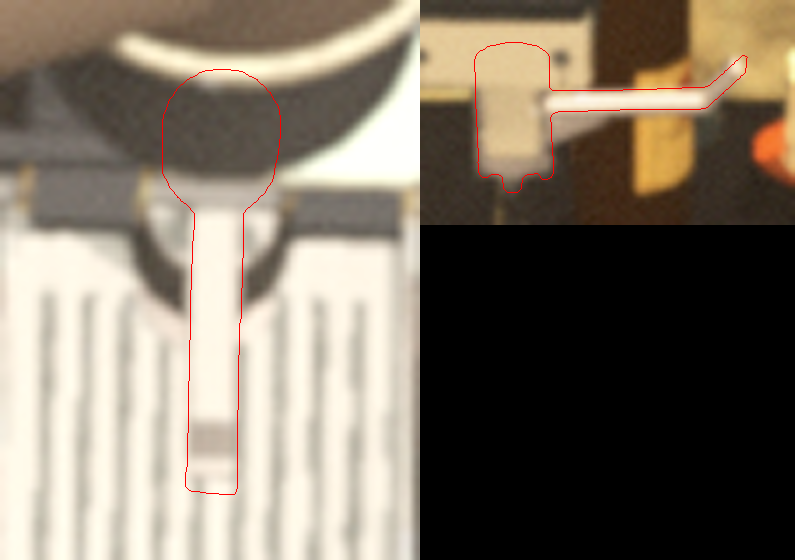

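Overlay: the hook's yaw matches the stand, and the hub sits about 3 mm to +x in the fingers. I correct that and go down, watching the force.

```bash
python3 -m inch '.003 0 0 0 0 0 0;0 0 .01 0 0 0 0;0 0 .01 0 0 0 0;0 0 .01 0 0 0 0;0 0 0 0 0 0 0' ; python3 -m inch '0 0 .005 0 0 0 0;0 0 .005 0 0 0 0;0 0 .005 0 0 0 0;0 0 0 0 0 0 0';  python3 -m inch '0 0 .005 0 0 0 0;0 0 .005 0 0 0 0;0 0 0 0 0 0 0';python3 -m inch '0 0 .005 0 0 0 0;0 0 .003 0 0 0 0;0 0 0 0 0 0 0'
```

```text
time_s: 13.73
tcp_pos: [0.5937, -0.0511, 0.2314]
eef_rot: [-180.0, -0.2, 176.3]
contact_force: [-0.9, -0.2, -4.3]
gripper_width: 0.0314
time_s: 14.07
tcp_pos: [0.5949, -0.0508, 0.2183]
eef_rot: [-180.0, -0.1, 176.4]
contact_force: [-0.4, 0.2, -3.1]
gripper_width: 0.0313
time_s: 14.32
tcp_pos: [0.5949, -0.0508, 0.2084]
eef_rot: [-180.0, -0.1, 176.4]
contact_force: [0.3, 0.4, -3.2]
gripper_width: 0.0313
time_s: 14.57
tcp_pos: [0.5951, -0.0509, 0.2007]
eef_rot: [-180.0, -0.1, 176.4]
contact_force: [0.1, 0.2, -3.9]
gripper_width: 0.0316
```

```bash
python3 -m inch '0 0 .004 0 0 0 0;0 0 .003 0 0 0 0;0 0 0 0 0 0 0' ; python3 -m inch '0 0 .002 0 0 0 0;0 0 0 0 0 0 0';  python3 -m inch '0 0 .002 0 0 0 0;0 0 0 0 0 0 0';python3 -m inch '0 0 .002 0 0 0 0;0 0 0 0 0 0 0'; python3 -m inch '0 0 .0015 0 0 0 0;0 0 0 0 0 0 0'; python3 -m inch '0 0 .0015 0 0 0 0;0 0 0 0 0 0 0'
```

```text
time_s: 14.82
tcp_pos: [0.5951, -0.0508, 0.1938]
eef_rot: [180.0, -0.0, 176.4]
contact_force: [-0.3, 0.1, -3.9]
gripper_width: 0.0313
time_s: 14.98
tcp_pos: [0.5954, -0.0508, 0.1923]
eef_rot: [180.0, -0.0, 176.4]
contact_force: [0.8, 0.2, -4.6]
gripper_width: 0.0313
time_s: 15.15
tcp_pos: [0.5954, -0.0508, 0.1903]
eef_rot: [180.0, -0.0, 176.4]
contact_force: [0.5, 0.8, -3.6]
gripper_width: 0.0313
time_s: 15.32
tcp_pos: [0.5953, -0.0508, 0.1882]
eef_rot: [180.0, -0.0, 176.4]
contact_force: [-0.5, 0.4, -3.5]
gripper_width: 0.031
time_s: 15.48
tcp_pos: [0.5954, -0.0508, 0.1868]
eef_rot: [180.0, -0.0, 176.4]
contact_force: [-0.1, 0.5, -3.3]
gripper_width: 0.0307
time_s: 15.65
tcp_pos: [0.5954, -0.0508, 0.1853]
eef_rot: [180.0, -0.0, 176.4]
contact_force: [0.4, -0.6, -3.4]
gripper_width: 0.0311
```

Teeth have dropped into the slots with no resistance. The last millimetre remains, then I release.

```bash
python3 -m inch '0 0 .001 0 0 0 0;0 0 0 0 0 0 0'; python3 -m inch '0 0 .001 0 0 0 0;0 0 0 0 0 0 0'; python3 -m inch '0 0 0 0 0 0 .6;0 0 0 0 0 0 .6;0 0 0 0 0 0 .6;0 0 0 0 0 0 .6;0 0 0 0 0 0 .6' ; python3 - <<'E'
from h import *
a=snap('side','s9')
cv2.imwrite('pics/z9.png',cv2.resize(a[170:290,270:390],(600,600),interpolation=2)[:,:,::-1])
E
```

```text
time_s: 15.82
tcp_pos: [0.5955, -0.0509, 0.1846]
eef_rot: [-180.0, 0.0, 176.4]
contact_force: [-0.4, 0.9, -3.0]
gripper_width: 0.0314
time_s: 15.98
tcp_pos: [0.5956, -0.0509, 0.1846]
eef_rot: [-180.0, 0.1, 176.4]
contact_force: [-3.2, 1.0, 4.4]
gripper_width: 0.0311
time_s: 16.4
tcp_pos: [0.5956, -0.0508, 0.1835]
eef_rot: [180.0, 0.0, 176.4]
contact_force: [-0.3, 1.1, 0.3]
gripper_width: 0.0519
```

View pics/z9.png

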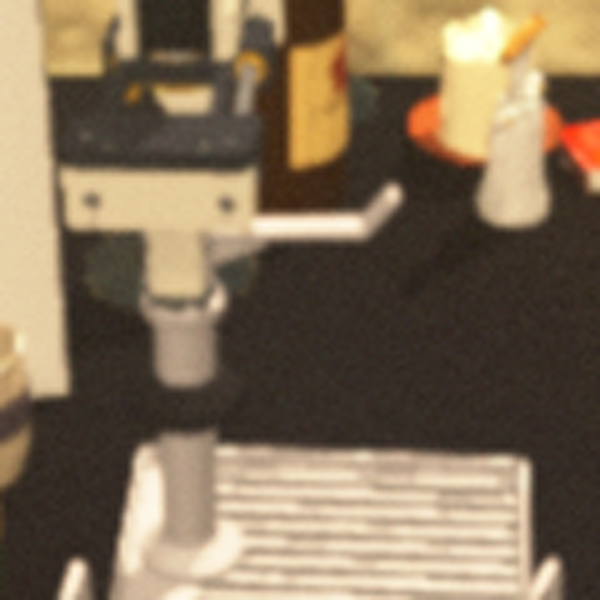

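Home: contact came at TCP z 0.1846, which puts the tooth ends at the 160 mm floor. I retract and go over the large dipper's handle.

```bash
python3 -m inch '0 0 -.01 0 0 0 .6;0 0 -.02 0 0 0 .6;0 0 -.03 0 0 0 1;0 0 -.03 0 0 .0262 1;0 0 -.03 0 0 .0262 1;.0026 .0225 0 0 0 0 1;.0026 .0225 0 0 0 0 1;.0026 .0225 0 0 0 0 1;.0026 .0225 0 0 0 0 1;.0026 .0225 0 0 0 0 1;.0026 .0225 0 0 0 0 1;.0026 .0225 0 0 0 0 1;.0026 .0225 0 0 0 0 1;.0026 .0225 0 0 0 0 1;.0026 .0225 0 0 0 0 1;-.0179 .002 0 0 0 0 1;-.0179 .002 0 0 0 0 1;0 0 0 0 0 0 1;0 0 0 0 0 0 1' 60;  python3 - <<'E'
from h import *
a=snap('side','s10')
cv2.imwrite('pics/z10.png',cv2.resize(a[50:410,190:430],(400,600),interpolation=2)[:,:,::-1])
E
```

```text
time_s: 18.03
tcp_pos: [0.6319, 0.1755, 0.3034]
eef_rot: [-180.0, -0.0, 173.4]
contact_force: [-0.2, -0.3, 0.1]
gripper_width: 0.0877
```

View pics/z10.png

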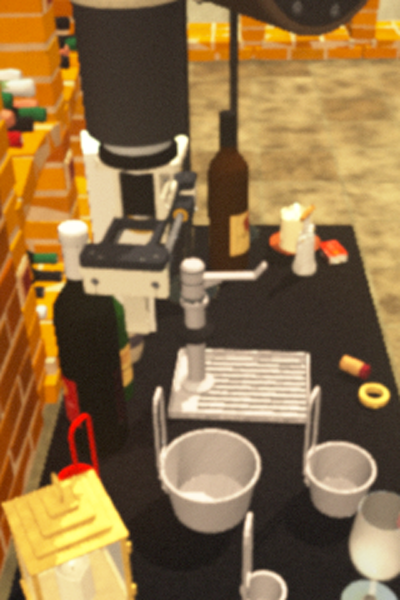

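The arm is home in the side view, with its hub at image (303,222). The gripper is over the large handle, so I go down and close.

```bash
python3 -m inch '0 0 .02 0 0 0 1;0 0 .02 0 0 0 1;0 0 .02 0 0 0 1;0 0 .02 0 0 0 1;0 0 .02 0 0 0 1;0 0 0 0 0 0 1';python3 -m inch '0 0 .02 0 0 0 1;0 0 .02 0 0 0 1;0 0 .02 0 0 0 1;0 0 .006 0 0 0 1;0 0 0 0 0 0 1';  python3 - <<'E'
from h import *
a=snap('side','s11')
cv2.imwrite('pics/z11.png',cv2.resize(a[190:350,230:370],(525,600),interpolation=2)[:,:,::-1])
E
```

```text
time_s: 18.58
tcp_pos: [0.6289, 0.1745, 0.1999]
eef_rot: [-179.9, -0.3, 173.4]
contact_force: [0.1, 0.0, -1.6]
gripper_width: 0.0878
time_s: 19.0
tcp_pos: [0.6308, 0.175, 0.1371]
eef_rot: [-179.9, -0.1, 173.4]
contact_force: [-0.2, -0.1, 0.7]
gripper_width: 0.0877
```

View pics/z11.png

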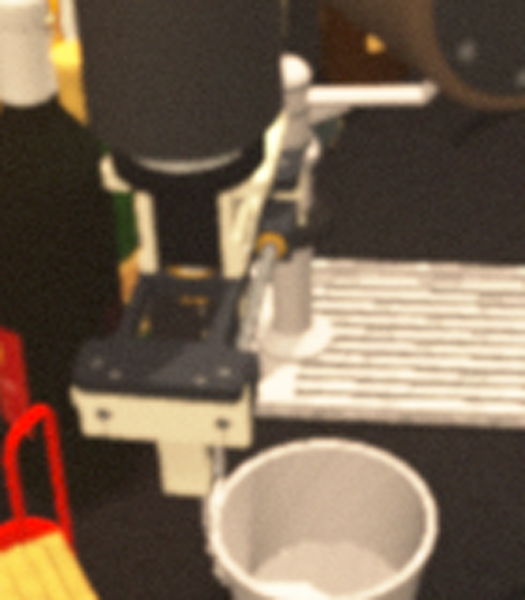

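```bash
python3 - <<'E'
from h import *
c=np.array([.6308,.175,.137]); yy=np.array([.115,.993,0]); xx=np.array([.993,-.115,0])
for o in (.044,.065):
  for w in(-.0095,.0095): print(o,w,proj('side',c+yy*o+xx*w).round(1))
for o in(-.0165,.0165): print('handle',proj('side',np.array([.6315,.175,.137])+yy*o).round(1),proj('side',np.array([.6315,.175,.175])+yy*o).round(1))
E
```

```text
0.044 -0.0095 [[286.  317.3]]
0.044 0.0095 [[276.2 316.5]]
0.065 -0.0095 [[283.9 325.3]]
0.065 0.0095 [[273.9 324.4]]
handle [[286.6 295.7]] [[285.6 281.1]]
handle [[283.5 307. ]] [[282.3 292.2]]
```

```bash
python3 -m inch '0 0 0 0 0 0 0;0 0 0 0 0 0 0;0 0 0 0 0 0 0;0 0 0 0 0 0 0;0 0 0 0 0 0 0;0 0 0 0 0 0 0;0 0 0 0 0 0 0;0 0 0 0 0 0 0;0 0 0 0 0 0 0;0 0 0 0 0 0 0' 60; python3 -m inch '0 0 -.005 0 0 0 0;0 0 -.01 0 0 0 0;0 0 -.015 0 0 0 0;0 0 -.01 0 0 0 0;0 0 0 0 0 0 0;0 0 0 0 0 0 0'; python3 - <<'E'
from h import *
a=snap('side','s12')
cv2.imwrite('pics/z12.png',cv2.resize(a[190:350,230:370],(525,600),interpolation=2)[:,:,::-1])
E
```

```text
time_s: 19.88
tcp_pos: [0.6316, 0.1754, 0.1375]
eef_rot: [-180.0, 0.0, 173.4]
contact_force: [-0.6, 0.0, -0.1]
gripper_width: 0.0363
time_s: 20.38
tcp_pos: [0.6318, 0.1758, 0.1784]
eef_rot: [179.9, 0.1, 173.4]
contact_force: [-0.3, -0.5, -2.7]
gripper_width: 0.0362
```

View pics/z12.png

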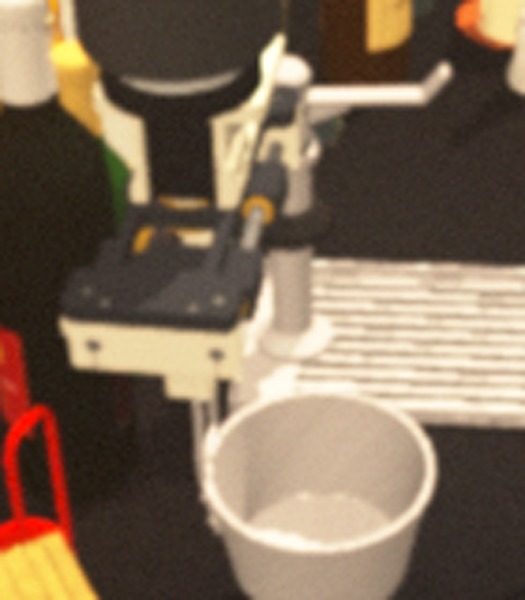

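Held (36 mm across the wires) and upright. I lift high, go round in front of the hook tip, then lower to threading height.

```bash
python3 -m inch '0 0 -.02 0 0 0 0;0 0 -.02 0 0 0 0;0 0 -.02 0 0 0 0;0 0 -.02 0 0 0 0;0 0 -.02 0 0 0 0;0 0 -.02 0 0 -.0262 0;0 0 -.02 0 0 -.0262 0;.0208 -.0087 0 0 0 0 0;.0208 -.0087 0 0 0 0 0;.0208 -.0087 0 0 0 0 0;.0208 -.0087 0 0 0 0 0;.0208 -.0087 0 0 0 0 0;.0208 -.0087 0 0 0 0 0;.0208 -.0087 0 0 0 0 0;.0208 -.0087 0 0 0 0 0;.0208 -.0087 0 0 0 0 0'; python3 -m inch '-.0014 -.0217 0 0 0 0 0;-.0014 -.0217 0 0 0 0 0;-.0014 -.0217 0 0 0 0 0;-.0014 -.0217 0 0 0 0 0;-.0014 -.0217 0 0 0 0 0;-.0014 -.0217 0 0 0 0 0;-.0014 -.0217 0 0 0 0 0;0 0 .02 0 0 0 0;0 0 .02 0 0 0 0;0 0 .02 0 0 0 0;0 0 .02 0 0 0 0;0 0 .02 0 0 0 0;0 0 0 0 0 0 0;0 0 0 0 0 0 0;0 0 0 0 0 0 0'; cat > chk.py <<'E'
import sys
from fit import *
# chk.py name dipper tcp2top : overlay hook at home, dipper from tcp pose
nm=sys.argv[1]; dn=sys.argv[2]; off=float(sys.argv[3]); dx=float(sys.argv[4]) if len(sys.argv)>4 else 0
a=snap('side','s'+nm);b=snap('top','t'+nm)
s=r.get_state(); p=s['tcp_pos']; yaw=np.radians(s['eef_rot'][2]-180)
ST=(.5978,-.0510,np.radians(-3.6),.16)
h=hook(.0345); h[0]=('hull',np.r_[circ(.0165,.008),circ(.0165,.057)])
hx,ht=D[dn][3:]
pose=(p[0]-(hx+dx)*np.cos(yaw),p[1]-(hx+dx)*np.sin(yaw),yaw,p[2]+off-ht)
print(p.round(4),s['eef_rot'].round(2),s['gripper_width'].round(4))
c,sn=np.cos(ST[2]),np.sin(ST[2]); d=p-np.array(ST[:3])*[1,1,0]
print('handle in stand frame',round(c*d[0]+sn*d[1],4),round(-sn*d[0]+c*d[1],4),'top z',round(p[2]+off,4))
v=overlay(a,'side',[(h,ST),(dip(dn),pose)],(260,140,420,330),3)
w=overlay(b,'top',[(h,ST),(dip(dn),pose)],(280,190,390,370),3)
H=max(v.shape[0],w.shape[0]); pad=lambda i:np.vstack([i,np.zeros((H-i.shape[0],i.shape[1],3),np.uint8)])
cv2.imwrite(f'pics/c{nm}.png',cv2.resize(np.hstack([pad(v),pad(w)]),None,fx=.98,fy=.98))
E
python3 chk.py 13 large .0375
```

```text
time_s: 21.77
tcp_pos: [0.4383, 0.1085, 0.3165]
eef_rot: [-180.0, -0.1, 176.4]
contact_force: [-0.2, 1.2, -1.7]
gripper_width: 0.0361
time_s: 23.02
tcp_pos: [0.4405, -0.0431, 0.2184]
eef_rot: [-180.0, 0.0, 176.4]
contact_force: [0.5, 1.0, -2.2]
gripper_width: 0.0361Traceback (most recent call last):
  File "chk.py", line 11, in <module>
    print(p.round(4),s['eef_rot'].round(2),s['gripper_width'].round(4))
                                           ^^^^^^^^^^^^^^^^^^^^^^^^
AttributeError: 'float' object has no attribute 'round'
```

```bash
sed -i "s/s\['gripper_width'\].round(4)/s['gripper_width']/" chk.py; python3 chk.py 13b large .0375
```

```text
[ 0.4406 -0.0429  0.2186] [1.7996e+02 1.0000e-01 1.7640e+02] 0.03638628373387761
handle in stand frame -0.1574 -0.0018 top z 0.2561
```

View pics/c13b.png

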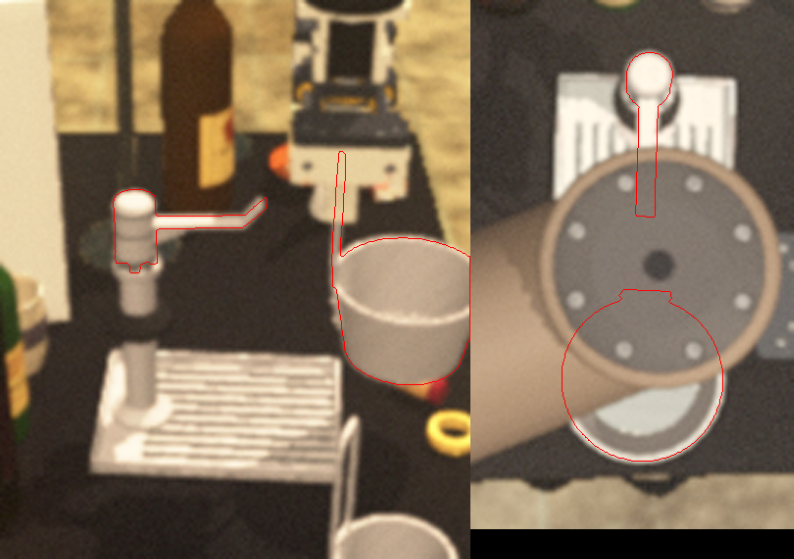

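Overlays agree in both views (hook arm home, dipper upright). I thread the loop over the tip to 36 mm and lower.

```bash
python3 -m inch '-.0151 .0018 0 0 0 0 0;-.0151 0 0 0 0 0 0;-.0151 0 0 0 0 0 0;-.0151 0 0 0 0 0 0;-.0152 0 0 0 0 0 0;-.0152 0 0 0 0 0 0;-.0152 0 0 0 0 0 0;-.0152 0 0 0 0 0 0;0 0 0 0 0 0 0;0 0 .01 0 0 0 0;0 0 .01 0 0 0 0;0 0 .01 0 0 0 0;0 0 .01 0 0 0 0;0 0 .006 0 0 0 0;0 0 0 0 0 0 0;0 0 0 0 0 0 0'; python3 chk.py 14 large .0375
```

```text
time_s: 24.55
tcp_pos: [0.5608, -0.049, 0.1712]
eef_rot: [-180.0, -0.0, 176.4]
contact_force: [0.6, 0.5, -3.0]
gripper_width: 0.036
[ 0.5614 -0.0489  0.1721] [1.8000e+02 5.0000e-02 1.7641e+02] 0.03628671266539775
handle in stand frame -0.0364 -0.0002 top z 0.2096
```

View pics/c14.png

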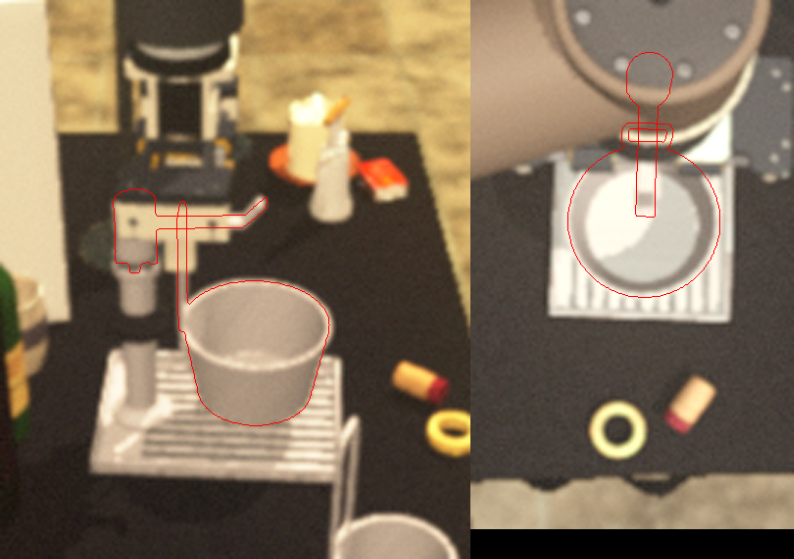

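```bash
python3 -m inch '0 0 .004 0 0 0 0;0 0 .002 0 0 0 0;0 0 0 0 0 0 0'; python3 -m inch '0 0 .001 0 0 0 0;0 0 0 0 0 0 0'; python3 -m inch '0 0 .001 0 0 0 0;0 0 0 0 0 0 0';python3 -m inch '0 0 .001 0 0 0 0;0 0 0 0 0 0 0'
```

```text
time_s: 24.9
tcp_pos: [0.5608, -0.0489, 0.1652]
eef_rot: [180.0, -0.0, 176.4]
contact_force: [-1.0, 0.7, -3.0]
gripper_width: 0.0365
time_s: 25.07
tcp_pos: [0.561, -0.049, 0.1644]
eef_rot: [-180.0, -0.0, 176.4]
contact_force: [0.8, 0.2, -2.5]
gripper_width: 0.0366
time_s: 25.23
tcp_pos: [0.561, -0.049, 0.1639]
eef_rot: [-180.0, 0.0, 176.4]
contact_force: [-2.2, 0.7, 1.4]
gripper_width: 0.0362
time_s: 25.4
tcp_pos: [0.5608, -0.0491, 0.1634]
eef_rot: [-180.0, -0.0, 176.4]
contact_force: [-5.2, 0.8, 7.1]
gripper_width: 0.0361
```

Contact at 0.164, as predicted. I release and go up.

```bash
python3 -m inch '0 0 -.001 0 0 0 0;0 0 0 0 0 0 .6;0 0 0 0 0 0 .7;0 0 0 0 0 0 .8;0 0 0 0 0 0 .8;0 0 0 0 0 0 .8;0 0 0 0 0 0 .8'; python3 -m inch '0 0 -.005 0 0 0 1;0 0 -.01 0 0 0 1;0 0 -.02 0 0 0 1;0 0 -.03 0 0 0 1;0 0 -.03 0 0 0 1;0 0 -.03 0 0 0 1;0 0 0 0 0 0 1';  python3 chk.py 15 large -.0901; python3 - <<'E'
from h import *
print(r.recognise('large_top','side'))
E
```

```text
time_s: 25.98
tcp_pos: [0.5611, -0.0489, 0.1635]
eef_rot: [-180.0, -0.0, 176.4]
contact_force: [-0.0, -0.7, -1.2]
gripper_width: 0.0682
time_s: 26.57
tcp_pos: [0.5639, -0.0492, 0.2965]
eef_rot: [180.0, 0.6, 176.4]
contact_force: [0.5, -0.1, 1.7]
gripper_width: 0.0879
[ 0.5617 -0.0488  0.291 ] [179.93   0.22 176.4 ] 0.0874978910292331
handle in stand frame -0.0361 -0.0 top z 0.2009
[{'xy': [344.8, 264.8], 'p': 0.88}]
```

View pics/c15.png

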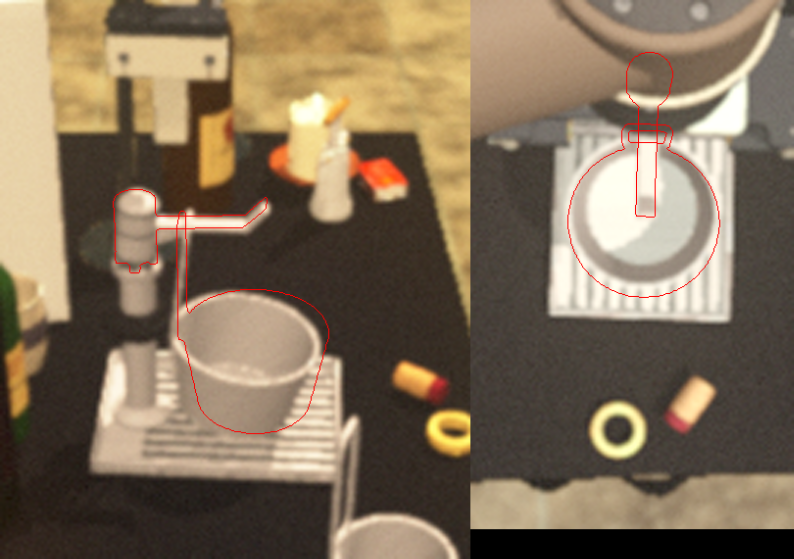

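The large dipper hangs and leans on the buffer ring, tilted a few degrees. Next, the medium.

```bash
python3 -m inch '0 0 0 0 0 .1123 1;0 0 0 0 0 .1123 1;0 0 0 0 0 .1123 1;.0185 .0145 0 0 0 0 1;.0185 .0145 0 0 0 0 1;.0185 .0145 0 0 0 0 1;.0185 .0145 0 0 0 0 1;.0185 .0145 0 0 0 0 1;.0185 .0145 0 0 0 0 1;.0185 .0145 0 0 0 0 1;.0185 .0144 0 0 0 0 1;.0185 .0144 0 0 0 0 1;.0185 .0144 0 0 0 0 1;0 0 0 0 0 0 1;0 0 0 0 0 0 1'; python3 - <<'E'
from fit import *
a=snap('side','s16')
v=overlay(a,'side',[(dip('medium'),(.4098,.172,-.4))],(340,150,440,370),3);cv2.imwrite('pics/z16.png',v[:600])
E
```

```text
time_s: 27.97
tcp_pos: [0.4461, 0.1569, 0.2879]
eef_rot: [-179.9, -0.0, 157.2]
contact_force: [-0.1, 0.4, -0.1]
gripper_width: 0.0875
```

View pics/z16.png

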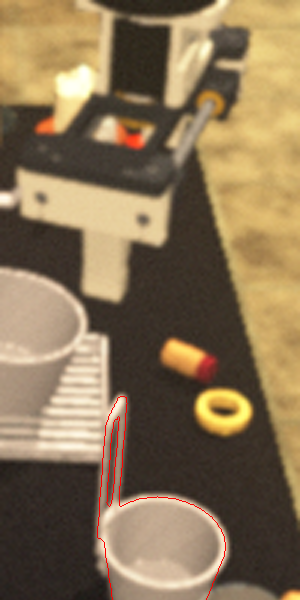

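Down 0.1645 in all, then close and lift a little.

```bash
python3 -m inch '0 0 .02 0 0 0 1;0 0 .02 0 0 0 1;0 0 .02 0 0 0 1;0 0 .02 0 0 0 1;0 0 .02 0 0 0 1;0 0 .02 0 0 0 1;0 0 .02 0 0 0 1;0 0 .015 0 0 0 1;0 0 .0095 0 0 0 1;0 0 0 0 0 0 1;0 0 0 0 0 0 1' 60; python3 - <<'E'
from h import *
a=snap('side','s17')
cv2.imwrite('pics/z17.png',cv2.resize(a[240:360,340:440],(500,600),interpolation=2)[:,:,::-1])
E
python3 -m inch '0 0 0 0 0 0 0;0 0 0 0 0 0 0;0 0 0 0 0 0 0;0 0 0 0 0 0 0;0 0 0 0 0 0 0;0 0 0 0 0 0 0;0 0 0 0 0 0 0;0 0 0 0 0 0 0;0 0 0 0 0 0 0;0 0 0 0 0 0 0'
```

```text
time_s: 28.93
tcp_pos: [0.4472, 0.1558, 0.124]
eef_rot: [-179.9, -0.0, 157.1]
contact_force: [-0.1, 0.5, 0.9]
gripper_width: 0.0875
time_s: 29.82
tcp_pos: [0.447, 0.1564, 0.1241]
eef_rot: [180.0, -0.0, 157.1]
contact_force: [-0.4, 0.3, 1.0]
gripper_width: 0.0362
```

View pics/z17.png

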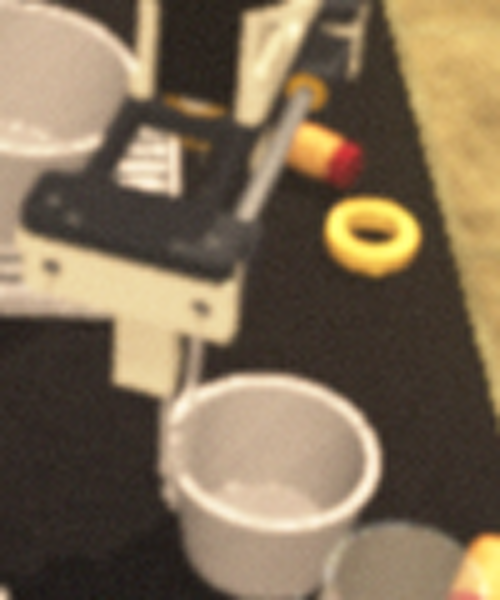

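```bash
python3 -m inch '0 0 -.01 0 0 0 0;0 0 -.02 0 0 0 0;0 0 -.02 0 0 0 0;0 0 -.02 0 0 -.1123 0;0 0 -.02 0 0 -.1123 0;0 0 -.02 0 0 -.1123 0;-.0015 -.0219 0 0 0 0 0;-.0015 -.0219 0 0 0 0 0;-.0015 -.0219 0 0 0 0 0;-.0015 -.0219 0 0 0 0 0;-.0015 -.022 0 0 0 0 0;-.0015 -.022 0 0 0 0 0;-.0015 -.022 0 0 0 0 0;-.0015 -.022 0 0 0 0 0;-.0015 -.0219 0 0 0 0 0;0 0 0 0 0 0 0;0 0 0 0 0 0 0'; python3 chk.py 18 medium .037
```

```text
time_s: 31.23
tcp_pos: [0.4476, -0.0425, 0.2336]
eef_rot: [-180.0, -0.1, 176.3]
contact_force: [-0.1, 0.6, -2.2]
gripper_width: 0.0362
[ 0.4479 -0.0415  0.2338] [ 1.7999e+02 -3.0000e-02  1.7636e+02] 0.03606581440853646
handle in stand frame -0.1502 0.0001 top z 0.2708
```

View pics/c18.png

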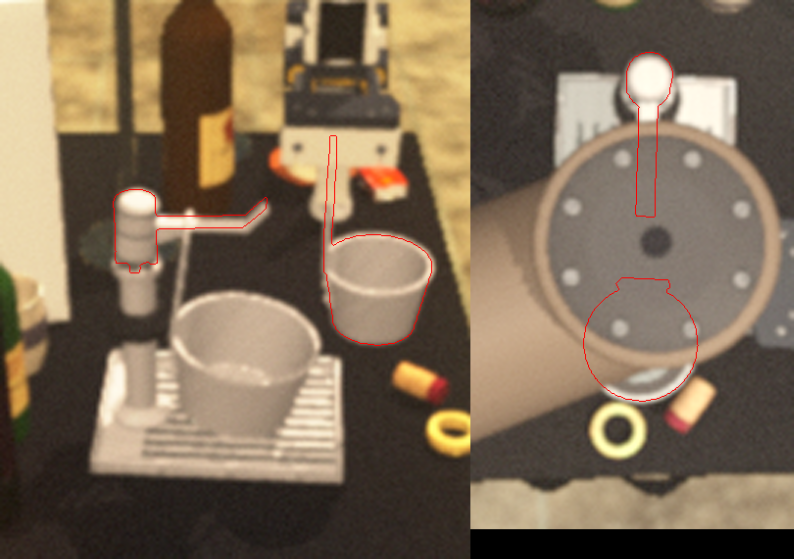

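```bash
cat > loc.py <<'E'
import sys
from fit import *
ST=(.5978,-.0510,np.radians(-3.6))
def stp(x,y,z): return xf(np.array([[x,y,z]]),ST)[0]
if __name__=='__main__':
    for x in (-.034,-.038,-.042,-.046,-.05): print(x,proj('side',stp(x,-.0165,.202)).round(1),proj('side',stp(x,0,.2045)).round(1),proj('side',stp(x,.0165,.202)).round(1))
    a=cv2.imread(sys.argv[1]); cv2.imwrite('pics/zl.png',cv2.resize(a[195:265,300:360],(514,600),interpolation=2))
E
python3 loc.py pics/s18.png
```

```text
-0.034 [[320.8 209.9]] [[320.2 212.6]] [[319.7 217.4]]
-0.038 [[322.5 209.9]] [[322.  212.7]] [[321.5 217.5]]
-0.042 [[324.2 210. ]] [[323.7 212.7]] [[323.2 217.5]]
-0.046 [[326. 210.]] [[325.5 212.8]] [[325.  217.6]]
-0.05 [[327.7 210. ]] [[327.2 212.8]] [[326.8 217.6]]
```

View pics/zl.png

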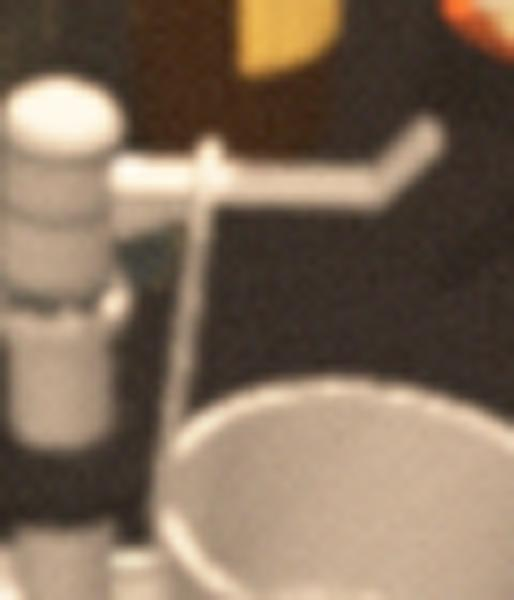

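The side view shows the large dipper's top bar at px (324,212), i.e. 42 mm out, tilted about 6.5°. So I put the medium's bar at 59 mm and tilt it 7° to match.

```bash
python3 -m inch '0 0 0 0 -.061 0 0;0 0 0 0 -.061 0 0;0 0 0 0 0 0 0;-.0158 0 .0019 0 0 0 0;-.0158 0 .0019 0 0 0 0;-.0158 0 .0019 0 0 0 0;-.0158 0 .0019 0 0 0 0;-.0158 0 .0019 0 0 0 0;-.0158 0 .002 0 0 0 0;0 0 0 0 0 0 0;0 0 0 0 0 0 0'; cat > chk2.py <<'E'
import sys
from loc import *
nm=sys.argv[1]; off=float(sys.argv[2])
a=snap('side','s'+nm); b=snap('top','t'+nm)
s=r.get_state(); p=s['tcp_pos']; R=Ro.from_euler('xyz',s['eef_rot'],degrees=True).as_matrix()
bar=p-R[:,2]*off
c,sn=np.cos(ST[2]),np.sin(ST[2]); d=bar-np.array([ST[0],ST[1],0]); x=c*d[0]+sn*d[1]
print('rot',s['eef_rot'].round(2),'bar in stand',round(x,4),round(-sn*d[0]+c*d[1],4),'z',round(bar[2],4),'hang z',round(.2-.0025+.0025-x*np.tan(np.radians(3)),4),'F',s['contact_force'].round(1))
v=cv2.resize(a[150:320,270:400],None,fx=3.5,fy=3.5,interpolation=2);w=cv2.resize(b[200:330,290:390],None,fx=3.4,fy=3.4,interpolation=2)
H=v.shape[0]; w=np.vstack([w,np.zeros((H-w.shape[0],w.shape[1],3),np.uint8)])
cv2.imwrite(f'pics/d{nm}.png',np.hstack([v,w])[:,:,::-1])
E
python3 chk2.py 19 .037
```

```text
time_s: 32.25
tcp_pos: [0.5437, -0.047, 0.2333]
eef_rot: [-180.0, 6.8, 176.4]
contact_force: [-0.8, -0.4, -2.3]
gripper_width: 0.0366
rot [-179.99    6.9   176.43] bar in stand -0.0595 0.0004 z 0.2705 hang z 0.2031 F [-0.5 -0.1 -1.9]
```

View pics/d19.png

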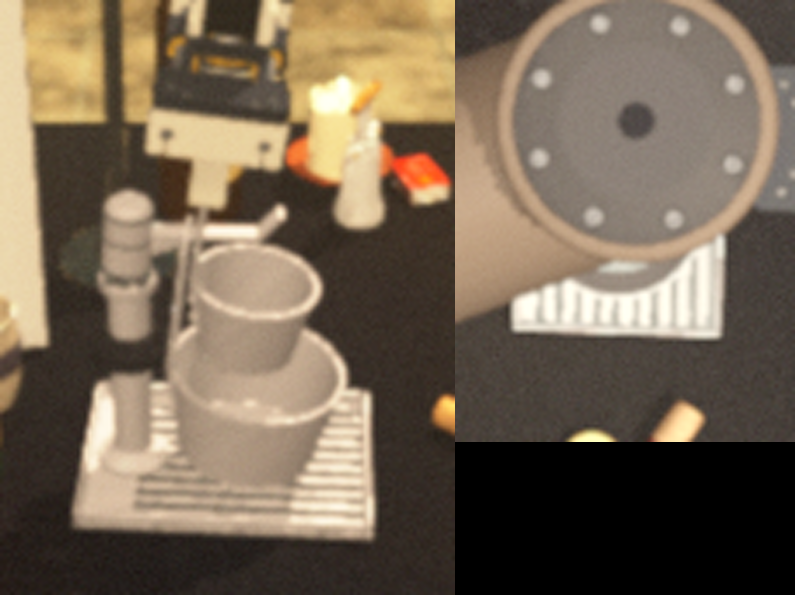

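The loop is threaded over the tip and the cup is above the large one. I lower it.

```bash
python3 -m inch '.0015 0 .0119 0 0 0 0;.0015 0 .0119 0 0 0 0;.0014 0 .0119 0 0 0 0;0 0 0 0 0 0 0'; python3 -m inch '.0015 0 .0119 0 0 0 0;.0014 0 .0119 0 0 0 0;.0003 0 .003 0 0 0 0;0 0 0 0 0 0 0;0 0 0 0 0 0 0'; python3 chk2.py 20 .037
```

```text
time_s: 32.68
tcp_pos: [0.5413, -0.0475, 0.1962]
eef_rot: [-180.0, 6.8, 176.4]
contact_force: [-1.5, -0.6, -2.6]
gripper_width: 0.0365
time_s: 33.1
tcp_pos: [0.5436, -0.0475, 0.1721]
eef_rot: [-180.0, 7.0, 176.4]
contact_force: [-1.2, -0.9, -1.1]
gripper_width: 0.0363
rot [179.98   7.07 176.41] bar in stand -0.0585 0.0001 z 0.209 hang z 0.2031 F [-0.4  0.5 -1.5]
```

View pics/d20.png

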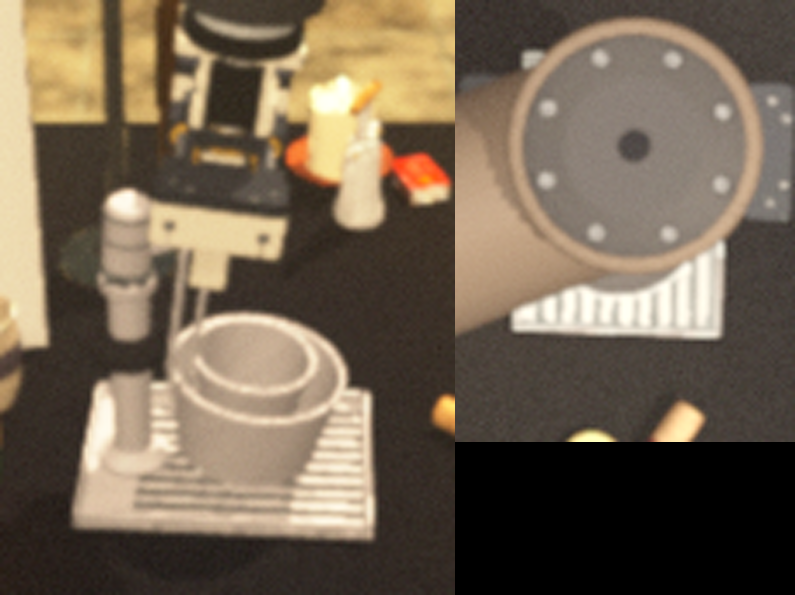

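```bash
python3 -m inch '.0003 0 .0025 0 0 0 0;.0002 0 .0015 0 0 0 0;0 0 0 0 0 0 0';python3 -m inch '.0001 0 .001 0 0 0 0;0 0 0 0 0 0 0'; python3 -m inch '.0001 0 .001 0 0 0 0;0 0 0 0 0 0 0'; python3 -m inch '.0001 0 .001 0 0 0 0;0 0 0 0 0 0 0'
```

```text
time_s: 33.45
tcp_pos: [0.5432, -0.0476, 0.167]
eef_rot: [180.0, 7.0, 176.4]
contact_force: [-0.1, -0.2, -3.0]
gripper_width: 0.0361
time_s: 33.62
tcp_pos: [0.5434, -0.0476, 0.166]
eef_rot: [-180.0, 7.0, 176.4]
contact_force: [-0.5, 0.1, -3.1]
gripper_width: 0.0364
time_s: 33.78
tcp_pos: [0.5434, -0.0476, 0.165]
eef_rot: [-180.0, 7.0, 176.4]
contact_force: [-0.6, 0.8, -3.0]
gripper_width: 0.0363
time_s: 33.95
tcp_pos: [0.5434, -0.0476, 0.164]
eef_rot: [-180.0, 7.0, 176.4]
contact_force: [-0.7, 0.2, -1.2]
gripper_width: 0.0364
```

```bash
python3 -m inch '.0001 0 .001 0 0 0 0;0 0 0 0 0 0 0';python3 -m inch '.0001 0 .001 0 0 0 0;0 0 0 0 0 0 0'; python3 chk2.py 21 .037
```

```text
time_s: 34.12
tcp_pos: [0.5435, -0.0476, 0.1632]
eef_rot: [-180.0, 7.0, 176.4]
contact_force: [-1.4, -0.2, -0.3]
gripper_width: 0.0365
time_s: 34.28
tcp_pos: [0.5435, -0.0477, 0.1626]
eef_rot: [-180.0, 7.0, 176.4]
contact_force: [-3.0, 0.5, 4.9]
gripper_width: 0.036
rot [-180.      7.01  176.4 ] bar in stand -0.0589 -0.0001 z 0.1994 hang z 0.2031 F [-3.2 -0.4  4.6]
```

View pics/d21.png

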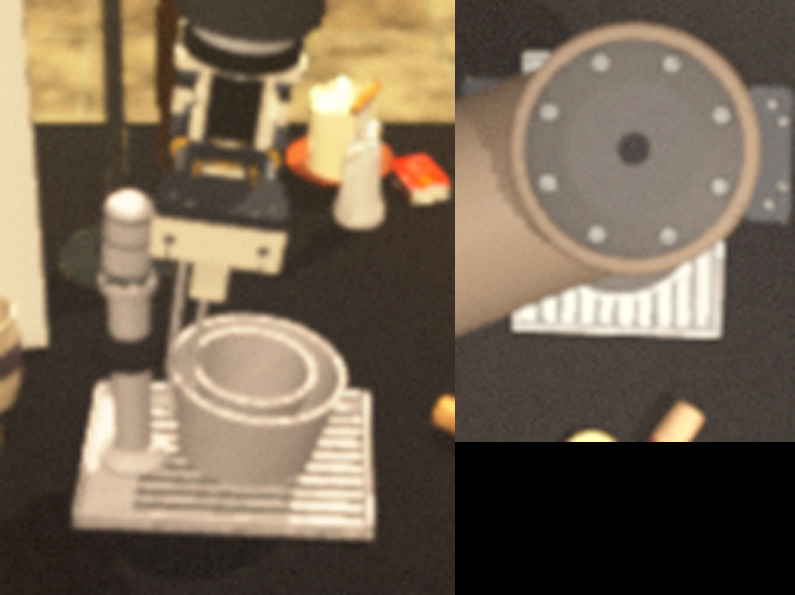

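```bash
python3 -m inch '0 0 -.0012 0 0 0 0;0 0 0 0 0 0 .5;0 0 0 0 0 0 .6;0 0 0 0 0 0 .7;0 0 0 0 0 0 .8;0 0 0 0 0 0 .8;0 0 0 0 0 0 .8'; python3 chk2.py 22 .037
```

```text
time_s: 34.97
tcp_pos: [0.5434, -0.0476, 0.1633]
eef_rot: [180.0, 7.0, 176.4]
contact_force: [-0.4, 0.1, -0.1]
gripper_width: 0.0677
rot [180.     6.99 176.4 ] bar in stand -0.059 -0.0 z 0.2001 hang z 0.2031 F [0.2 0.5 0.2]
```

View pics/d22.png

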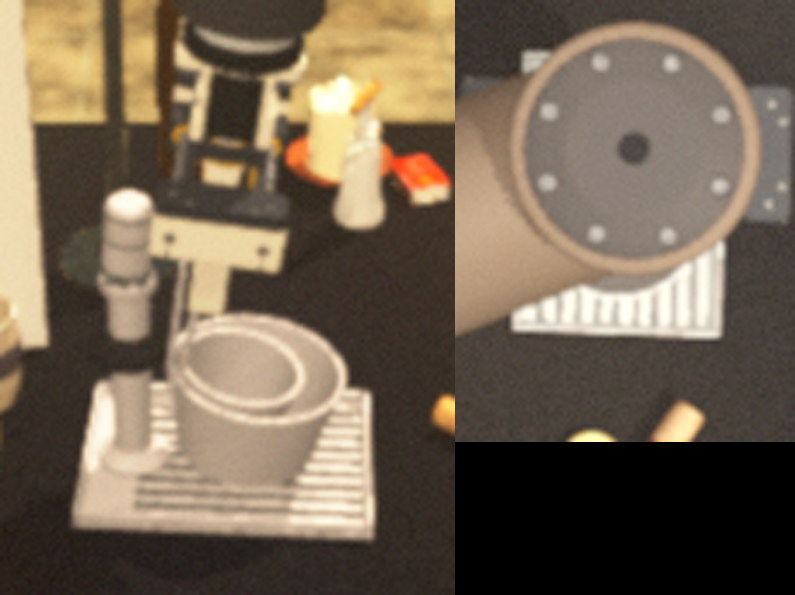

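```bash
python3 -m inch '0 0 -.01 0 0 0 .8;0 0 -.02 0 0 0 .8;0 0 -.03 0 0 0 1;0 0 -.03 0 0 0 1;0 0 -.03 0 .061 0 1;0 0 0 0 .061 0 1;0 0 0 0 0 0 1;0 0 0 0 0 0 1'; python3 chk2.py 23 .037; python3 loc.py pics/s23.png
```

```text
time_s: 35.73
tcp_pos: [0.5294, -0.0466, 0.2831]
eef_rot: [180.0, 0.1, 176.4]
contact_force: [-0.5, 0.5, -0.6]
gripper_width: 0.0871
rot [-179.99    0.    176.39] bar in stand -0.0695 -0.0001 z 0.3194 hang z 0.2036 F [ 0.1 -0.   1.3]
-0.034 [[320.8 209.9]] [[320.2 212.6]] [[319.7 217.4]]
-0.038 [[322.5 209.9]] [[322.  212.7]] [[321.5 217.5]]
-0.042 [[324.2 210. ]] [[323.7 212.7]] [[323.2 217.5]]
-0.046 [[326. 210.]] [[325.5 212.8]] [[325.  217.6]]
-0.05 [[327.7 210. ]] [[327.2 212.8]] [[326.8 217.6]]
```

View pics/d23.png

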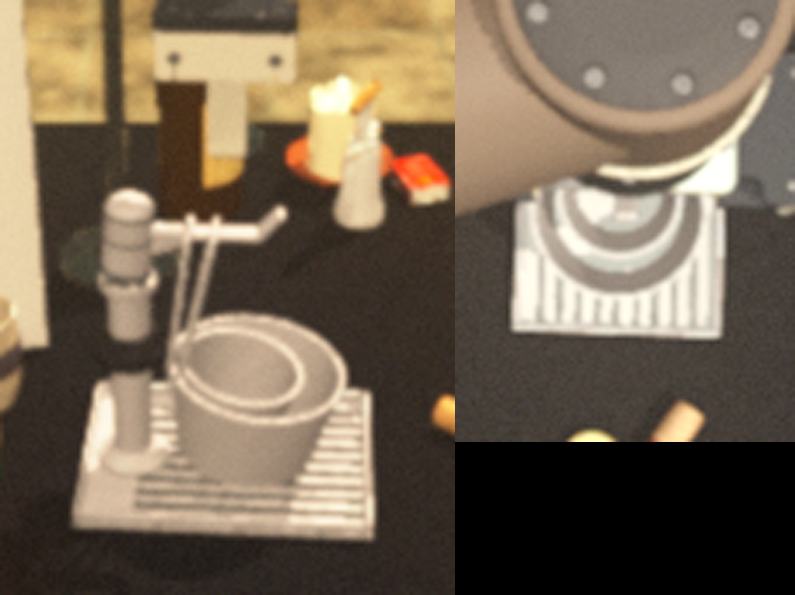

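View pics/zl.png

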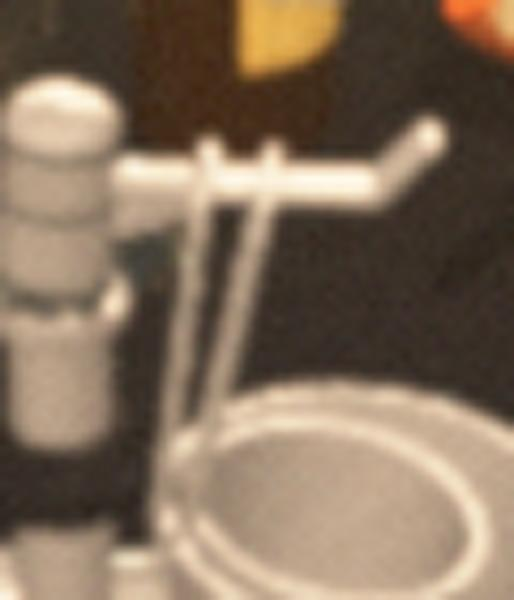

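The medium hangs in front of the large one, nested, with bars at 42.5 and 59.5 mm. Now the grey small dipper.

```bash
python3 -m inch '0 0 0 0 0 .0602 1;0 0 0 0 0 .0602 1;.005 .0271 0 0 0 0 1;.005 .0271 0 0 0 0 1;.005 .0271 0 0 0 0 1;.005 .0271 0 0 0 0 1;.005 .0271 0 0 0 0 1;.005 .0271 0 0 0 0 1;.005 .0271 0 0 0 0 1;.005 .0271 0 0 0 0 1;.005 .0271 0 0 0 0 1;.005 .0271 0 0 0 0 1;.005 .0272 0 0 0 0 1;.005 .0272 0 0 0 0 1;.005 .0272 0 0 0 0 1;.005 .0272 0 0 0 0 1;0 0 0 0 0 0 1;0 0 0 0 0 0 1'; python3 - <<'E'
from fit import *
a=snap('side','s24');b=snap('top','t24')
ps=(.5122,.343,np.radians(-10.5))
ims={'side':a}
x,f,_=fit(dip('small'),ps,ims,{'side':(328,354,366,432)}); print(x,f)
v=overlay(a,'side',[(dip('small'),ps)],(250,230,400,440),2);w=cv2.resize(overlay(a,'side',[(dip('small'),x)],(320,350,380,440),6),(300,420));cv2.imwrite('pics/z24.png',np.hstack([v,w,]))
E
```

```text
time_s: 37.33
tcp_pos: [0.5284, 0.3404, 0.2816]
eef_rot: [-179.9, -0.0, 169.6]
contact_force: [-0.5, -1.7, -0.7]
gripper_width: 0.0877
[ 0.51206151  0.34109049 -0.22656124] 65.44832206951929
```

View pics/z24.png

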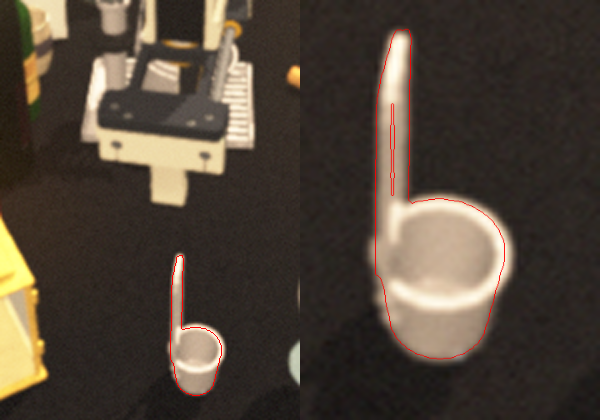

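The crop confirms the grey small dipper at side px (347,408), unobstructed. I go down and close.

```bash
python3 -m inch '0 0 .02 0 0 0 1;0 0 .02 0 0 0 1;0 0 .02 0 0 0 1;0 0 .02 0 0 0 1;0 0 .02 0 0 0 1;0 0 .02 0 0 0 1;0 0 .02 0 0 0 1;0 0 .015 0 0 0 1;0 0 .0115 0 0 0 1;0 0 0 0 0 0 1;0 0 0 0 0 0 1' 60; python3 - <<'E'
from h import *
a=snap('side','s25')
cv2.imwrite('pics/z25.png',cv2.resize(a[320:440,290:390],(500,600),interpolation=2)[:,:,::-1])
E
python3 -m inch '0 0 0 0 0 0 0;0 0 0 0 0 0 0;0 0 0 0 0 0 0;0 0 0 0 0 0 0;0 0 0 0 0 0 0;0 0 0 0 0 0 0;0 0 0 0 0 0 0;0 0 0 0 0 0 0;0 0 0 0 0 0 0;0 0 0 0 0 0 0'
```

```text
time_s: 38.35
tcp_pos: [0.5293, 0.3388, 0.1162]
eef_rot: [-180.0, 0.0, 169.5]
contact_force: [-0.7, 0.2, 0.9]
gripper_width: 0.0877
time_s: 39.23
tcp_pos: [0.5292, 0.3396, 0.1159]
eef_rot: [180.0, 0.0, 169.5]
contact_force: [-1.0, -0.6, 0.2]
gripper_width: 0.0366
```

View pics/z25.png

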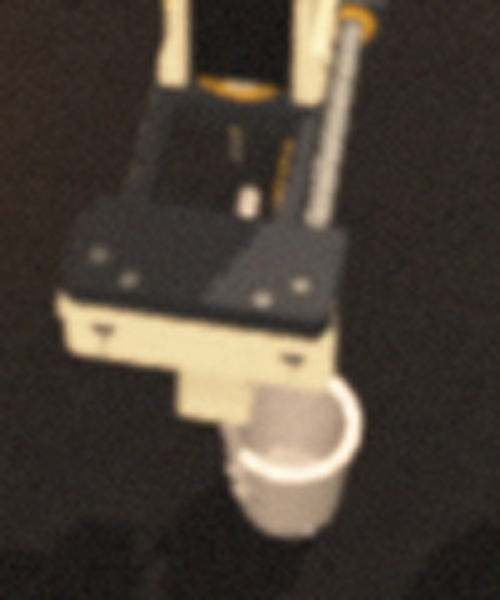

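```bash
python3 -m inch '0 0 -.01 0 0 0 0;0 0 -.02 0 0 0 0;0 0 -.02 0 0 0 0;0 0 -.02 0 0 0 0;0 0 -.02 0 0 -.0602 0;0 0 -.02 0 0 -.0602 0;0 0 -.0131 0 0 0 0'; python3 -m inch '.0048 -.0275 0 0 0 0 0;.0048 -.0275 0 0 0 0 0;.0048 -.0275 0 0 0 0 0;.0048 -.0275 0 0 0 0 0;.0048 -.0275 0 0 0 0 0;.0048 -.0275 0 0 0 0 0;.0048 -.0275 0 0 0 0 0;.0048 -.0276 0 0 0 0 0;.0048 -.0276 0 0 0 0 0;.0048 -.0276 0 0 0 0 0;.0048 -.0276 0 0 0 0 0;.0048 -.0276 0 0 0 0 0;.0048 -.0275 0 0 0 0 0;.0048 -.0275 0 0 0 0 0;0 0 0 0 0 0 0;0 0 0 0 0 0 0;0 0 0 0 0 0 0'; python3 chk.py 26 small .0331;python3 loc.py pics/s26.png
```

```text
time_s: 39.82
tcp_pos: [0.5296, 0.3397, 0.2421]
eef_rot: [179.9, 0.1, 176.6]
contact_force: [0.4, 0.5, -0.2]
gripper_width: 0.0362
time_s: 41.23
tcp_pos: [0.438, -0.041, 0.2396]
eef_rot: [180.0, 0.0, 176.3]
contact_force: [-0.1, 0.5, -0.8]
gripper_width: 0.0362
[ 0.4381 -0.0405  0.2393] [1.7999e+02 2.0000e-02 1.7643e+02] 0.036428604896893584
handle in stand frame -0.16 0.0005 top z 0.2724
-0.034 [[320.8 209.9]] [[320.2 212.6]] [[319.7 217.4]]
-0.038 [[322.5 209.9]] [[322.  212.7]] [[321.5 217.5]]
-0.042 [[324.2 210. ]] [[323.7 212.7]] [[323.2 217.5]]
-0.046 [[326. 210.]] [[325.5 212.8]] [[325.  217.6]]
-0.05 [[327.7 210. ]] [[327.2 212.8]] [[326.8 217.6]]
```

View pics/c26.png

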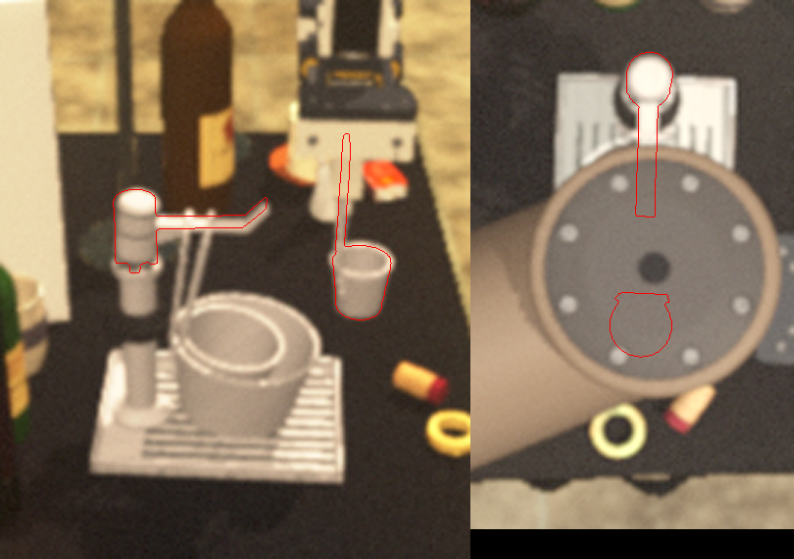

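View pics/zl.png

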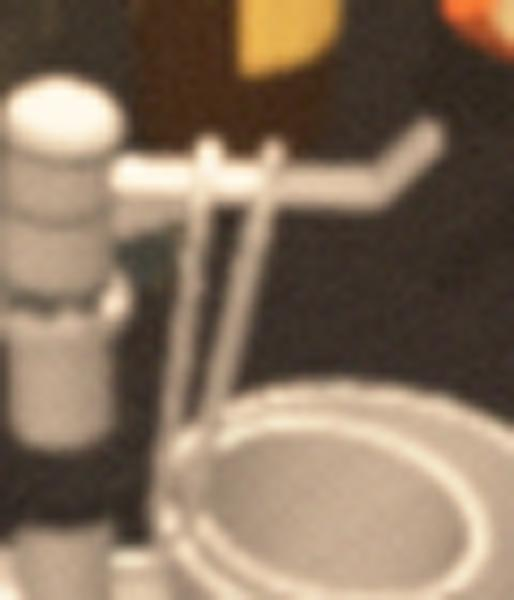

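```bash
python3 -m inch '0 0 0 0 -.0525 0 0;0 0 0 0 -.0525 0 0;0 0 0 0 0 0 0;-.0147 0 .0016 0 0 0 0;-.0147 0 .0016 0 0 0 0;-.0147 0 .0016 0 0 0 0;-.0147 0 .0015 0 0 0 0;-.0146 0 .0015 0 0 0 0;-.0146 0 .0015 0 0 0 0;0 0 0 0 0 0 0;0 0 0 0 0 0 0'; python3 chk2.py 27 .0331
```

```text
time_s: 42.25
tcp_pos: [0.5267, -0.046, 0.2383]
eef_rot: [-180.0, 5.9, 176.4]
contact_force: [-0.3, 0.4, -1.6]
gripper_width: 0.0359
rot [-179.99    5.93  176.43] bar in stand -0.0755 0.0003 z 0.2716 hang z 0.204 F [ 0.3  0.  -0.9]
```

View pics/d27.png

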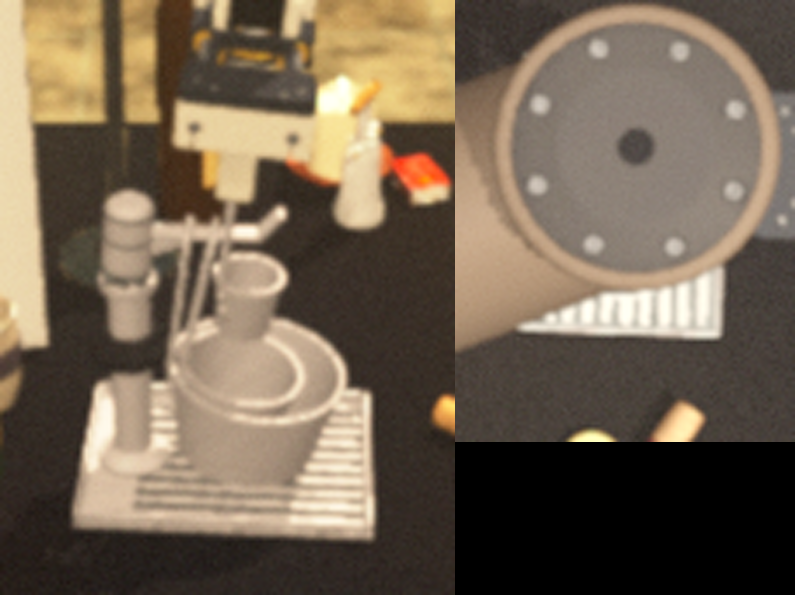

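The small dipper is threaded and its cup is above the medium cup. I lower it.

```bash
python3 -m inch '.0013 0 .0119 0 0 0 0;.0013 0 .0119 0 0 0 0;.0012 0 .0119 0 0 0 0;0 0 0 0 0 0 0'; python3 -m inch '.0013 0 .0119 0 0 0 0;.0012 0 .0119 0 0 0 0;.0003 0 .003 0 0 0 0;0 0 0 0 0 0 0;0 0 0 0 0 0 0'; python3 chk2.py 28 .0331
```

```text
time_s: 42.68
tcp_pos: [0.5243, -0.0465, 0.2011]
eef_rot: [-180.0, 5.8, 176.4]
contact_force: [0.2, 0.3, -1.6]
gripper_width: 0.0358
time_s: 43.1
tcp_pos: [0.5264, -0.0465, 0.177]
eef_rot: [-180.0, 6.0, 176.4]
contact_force: [0.0, 0.2, -1.3]
gripper_width: 0.0362
rot [179.99   6.09 176.41] bar in stand -0.0747 0.0001 z 0.2101 hang z 0.2039 F [ 0.2 -0.2 -1.5]
```

View pics/d28.png

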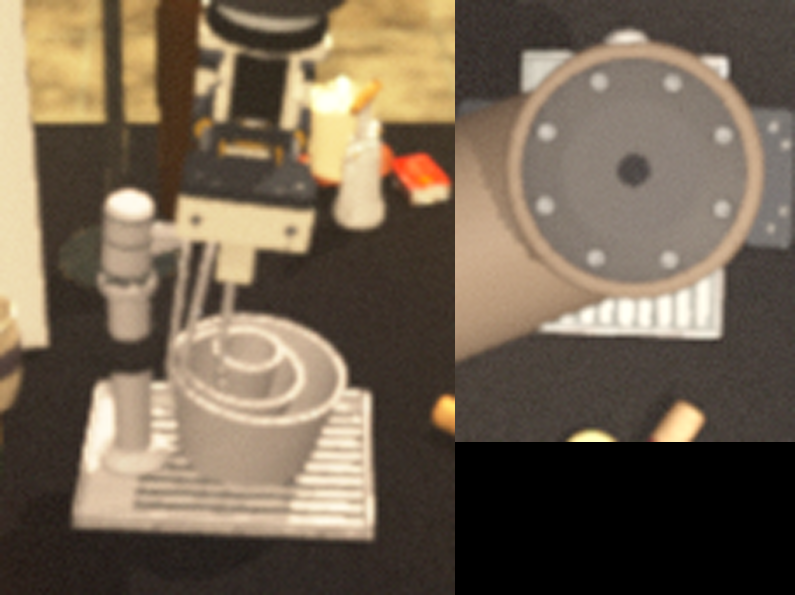

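```bash
python3 -m inch '.0003 0 .0025 0 0 0 0;.0002 0 .002 0 0 0 0;0 0 0 0 0 0 0';python3 -m inch '.0001 0 .001 0 0 0 0;0 0 0 0 0 0 0'; python3 -m inch '.0001 0 .001 0 0 0 0;0 0 0 0 0 0 0'; python3 -m inch '.0001 0 .001 0 0 0 0;0 0 0 0 0 0 0'
```

```text
time_s: 43.45
tcp_pos: [0.526, -0.0466, 0.1714]
eef_rot: [180.0, 6.0, 176.4]
contact_force: [-1.2, 0.9, -0.8]
gripper_width: 0.036
time_s: 43.62
tcp_pos: [0.5261, -0.0466, 0.1705]
eef_rot: [-180.0, 6.0, 176.4]
contact_force: [-0.5, 0.6, -1.1]
gripper_width: 0.0361
time_s: 43.78
tcp_pos: [0.5261, -0.0466, 0.1695]
eef_rot: [-180.0, 6.0, 176.4]
contact_force: [0.1, 0.3, -0.6]
gripper_width: 0.0362
time_s: 43.95
tcp_pos: [0.5261, -0.0466, 0.1685]
eef_rot: [-180.0, 6.0, 176.4]
contact_force: [1.3, 0.3, -0.7]
gripper_width: 0.0362
```

```bash
python3 -m inch '.0001 0 .001 0 0 0 0;0 0 0 0 0 0 0'; python3 -m inch '.0001 0 .001 0 0 0 0;0 0 0 0 0 0 0;0 0 0 0 0 0 0'; python3 chk2.py 29 .0331
```

```text
time_s: 44.12
tcp_pos: [0.5261, -0.0466, 0.1675]
eef_rot: [-180.0, 6.0, 176.4]
contact_force: [-0.8, -0.4, -0.8]
gripper_width: 0.0361
time_s: 44.37
tcp_pos: [0.5262, -0.0466, 0.1666]
eef_rot: [-180.0, 6.0, 176.4]
contact_force: [0.2, 0.5, -1.3]
gripper_width: 0.0364
rot [180.     6.02 176.39] bar in stand -0.0752 -0.0001 z 0.1996 hang z 0.2039 F [-0.1  0.1 -1.7]
```

View pics/d29.png

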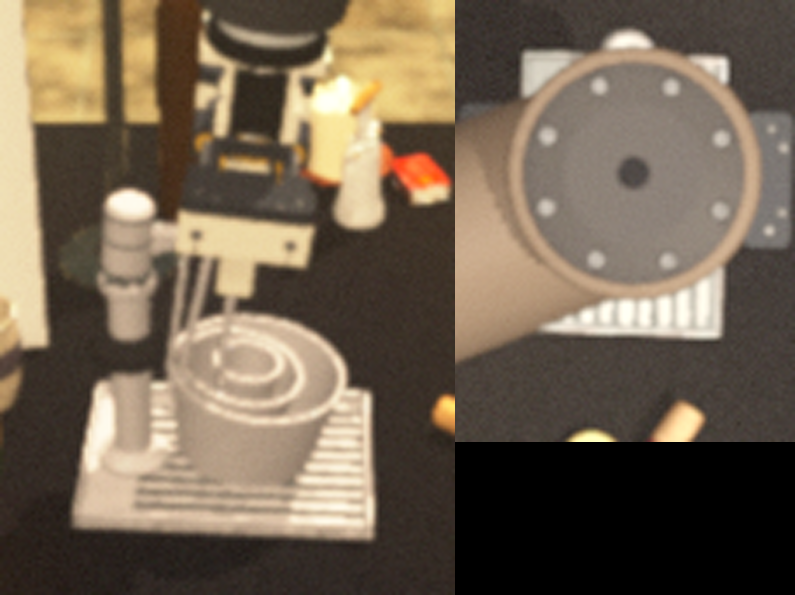

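```bash
for i in 1; do python3 -m inch '.0001 0 .001 0 0 0 0;0 0 0 0 0 0 0'; python3 -m inch '.0001 0 .001 0 0 0 0;0 0 0 0 0 0 0'; done | grep -E 'pos|force'
```

```text
tcp_pos: [0.5263, -0.0466, 0.1659]
contact_force: [-1.2, -0.2, 2.8]
tcp_pos: [0.5263, -0.0467, 0.1652]
contact_force: [-3.6, 0.7, 6.5]
```

Contact at 0.166. I back off 1 mm, release, and look.

```bash
python3 -m inch '0 0 -.0012 0 0 0 0;0 0 0 0 0 0 .5;0 0 0 0 0 0 .6;0 0 0 0 0 0 .7;0 0 0 0 0 0 .8;0 0 0 0 0 0 .8;0 0 0 0 0 0 .8'; python3 -m inch '0 0 -.01 0 0 0 .8;0 0 -.02 0 0 0 .8;0 0 -.03 0 0 0 .8;0 0 -.03 0 0 0 .8;0 0 -.03 0 .0525 0 .8;0 0 0 0 .0525 0 .8;.02 0 -.02 0 0 0 .8;.03 0 -.02 0 0 0 .8;.03 0 0 0 0 0 .8;0 0 0 0 0 0 .8;0 0 0 0 0 0 .8'; python3 chk2.py 30 .033; python3 loc.py pics/s30.png
```

```text
time_s: 45.38
tcp_pos: [0.5261, -0.0465, 0.1657]
eef_rot: [-180.0, 6.0, 176.4]
contact_force: [0.0, 0.4, 0.4]
gripper_width: 0.0681
time_s: 46.3
tcp_pos: [0.4328, -0.0407, 0.3269]
eef_rot: [179.9, 0.2, 176.4]
contact_force: [-0.1, 0.9, 0.3]
gripper_width: 0.07
rot [1.7998e+02 6.0000e-02 1.7641e+02] bar in stand -0.1644 -0.0 z 0.3588 hang z 0.2086 F [-0.   0.1  0.2]
-0.034 [[320.8 209.9]] [[320.2 212.6]] [[319.7 217.4]]
-0.038 [[322.5 209.9]] [[322.  212.7]] [[321.5 217.5]]
-0.042 [[324.2 210. ]] [[323.7 212.7]] [[323.2 217.5]]
-0.046 [[326. 210.]] [[325.5 212.8]] [[325.  217.6]]
-0.05 [[327.7 210. ]] [[327.2 212.8]] [[326.8 217.6]]
```

View pics/d30.png

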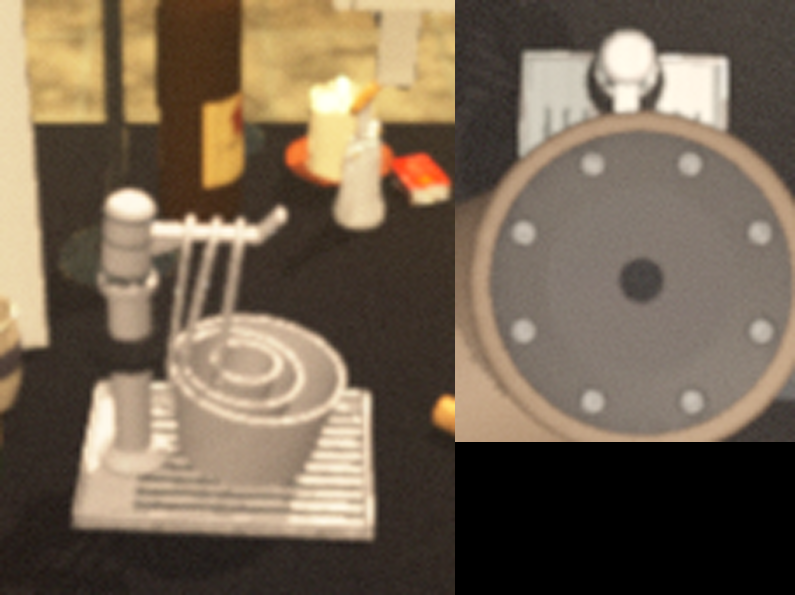

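View pics/zl.png

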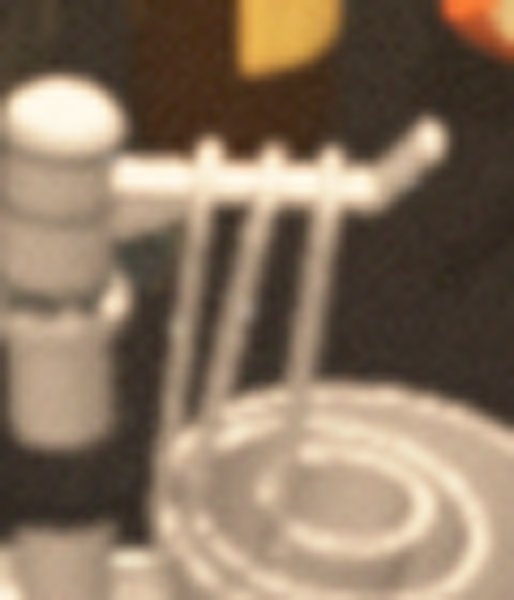

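All three hang on the hook, with bars at about 42, 60 and 75 mm. I let it settle, check for motion and look at the bystanders, then hand in.

```bash
python3 -m inch '0 0 0 0 0 0 .8;0 0 0 0 0 0 .8;0 0 0 0 0 0 .8;0 0 0 0 0 0 .8;0 0 0 0 0 0 .8;0 0 0 0 0 0 .8;0 0 0 0 0 0 .8;0 0 0 0 0 0 .8'; python3 - <<'E'
from h import *
a=snap('side','s31').astype(int)
o=cv2.imread('pics/s30.png')[:,:,::-1].astype(int); print('motion diff',np.abs(a-o)[200:330,280:380].mean(),np.abs(a-o)[20:60,20:120].mean())
o=cv2.imread('pics/side0.png')[:,:,::-1].astype(int); d=np.abs(a-o).mean(2)
for n,(x0,y0,x1,y1) in dict(blackbottle=(222,182,262,330),lantern=(192,332,272,440),glass=(392,345,440,430),cork=(360,185,385,218),brown=(315,120,340,215),beaker=(262,235,276,265)).items(): print(n,d[y0:y1,x0:x1].mean().round(2))
cv2.imwrite('pics/z31.png',a[:,:,::-1].astype(np.uint8))
E
```

```text
time_s: 47.07
tcp_pos: [0.4337, -0.0407, 0.3251]
eef_rot: [-180.0, -0.0, 176.4]
contact_force: [0.1, 0.5, -0.6]
gripper_width: 0.0703
motion diff 2.209205128205128 1.99975
blackbottle 3.43
lantern 10.81
glass 10.91
cork 5.48
brown 6.7
beaker 5.25
```

View pics/z31.png

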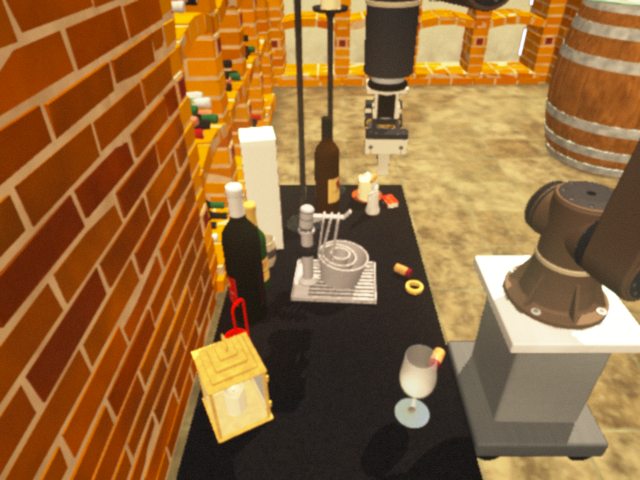

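```bash
python3 -c "
from plant import r
print(r.close_job())"
```

```text
the job is handed in; nothing more can be done
None
```

I seated the hook arm on the post, then hung the large, middle and small dippers on its hook, nested inside one another. I handed the job in at about 47 s of the 72 s allowed; it reports no verdict.

**Slip on the way:** my first lift of the hub started before the fingers had closed, so the hub slid about 11 mm in the grip. I set it down, gripped it again, and then lowered it onto the post. The teeth dropped into the slots with no resistance, and it touched the floor of the seat at the expected height.

**Last checks:**
- **Bars on the hook:** the side view put the top bars at about 42, 60 and 75 mm from the hub axis, largest nearest the post, each more than 4 mm in front of the last.
- **Lean:** before the small one went on, I estimated the large dipper at about 6.5° and the middle one at about 11.5°. I did not measure the small one's final tilt; it looked no steeper than the other two.
- **At rest:** nothing on the hook moved between the last two pictures beyond camera noise. The gripper was well clear and read no contact force.

**Bystanders:** none looked moved or tipped in the last picture. The pixel comparison with the first picture was not clean: it showed differences around the lantern and the glass. I put these down to changed lighting, since the outlines matched by eye.

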